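# Stand up the fallen sample bottle and hold the probe in its bored stopper

## Robot

A 6-joint arm with a two-finger parallel gripper is mounted at the origin on the work surface. World frame = base frame: x ahead of the robot, y to its left, z up, the work surface at z = 0. Lengths are in m, angles in rad, forces in N, time in s.
With the tool pointing down it reaches from about 0.375 to 0.9 m from the base axis. Payload 3.1 kg.
Tool frame: the origin (TCP) lies midway between the tips of the shut fingers; the grasp point (between the pads) lies grip_point_offset behind it (grip_point_offset is the distance from the TCP to the grasp point, in m); y points along the fingers, z is the direction in which the jaws open and shut, and the axes are right-handed (so a half turn about y gives the same grasp; the last joint's range is limited). The gripper opens to 87 mm and grips with 3 to 60 N. Pads are 19 mm wide; open, the fingers measure 117 mm over their backs; the gripper's body (75 mm by 190 mm) begins 51 mm behind the grasp point.
Start: joints at [1.046, 0.527, 1.433, -0, 1.181, -0.178], TCP at [0.212, 0.588, 0.223] pointing down, gripper open.
Joint ranges: [-3.08, 3.08], [-0.75, 2.2], [0.22, 2.44], [-1.43, 4.57], [0, 2.65], [-2.85, 2.85]. Speed limits (rad/s): [2.79, 2.79, 3.14, 3.14, 3.14, 3.14].

## Interface

Orientations are given as a unit quaternion [x, y, z, w].
In Python, from rig import * gives the robot as it stands.
- The arm moves only by the tool jog_arm, never from a script. Its argument "increments" is a list that holds one entry, the list of rows, each a list of 7 numbers: the turn, a rotation vector about the world's x, y, z in degrees, then the shift along the world's x, y, z in m, then the closure, from -1 (fully open) to 1 (shut), so that 0 is half open. In form: [[[rx, ry, rz, x, y, z, jaw], ...]]. A call has 1 to 8 rows; each row is the pose to reach, as a shift and turn from the pose measured when the call began; what a row does not reach only later rows make up. A row lasts 1/10 s, in which the tool goes at most 50 mm and 8.59 degrees, less where a joint would pass 70% of its speed; a pose out of reach is approached as far as the arm can. A call with a gripper value outside its range is refused whole. The fingers move at their own pace and stop on an object; "squeeze" is the grip in N (left out, the last holds). Time passes only in rows, so rows that repeat a pose let the fingers close. It gives the time, the measured TCP pose, the force and the opening at its end, in the units of the state.
- get_obs(): the state, without advancing time (a new reading comes with each control period).
- camera(name): name is "side" or "top"; returns the picture (480x640x3 uint8, red, green, blue); there is no depth.
- camera_info(name): a dict with "K" (3x3 intrinsics, pixels), "R" (3x3) and "t" (3): a world point X has camera coordinates R X + t. Camera axes: x right, y down, z forward; pixel columns grow to the right and rows downward; lengths in m; the calibration is good to about 2 mm. A picture is of the moment at which its call begins. camera_info takes no time and is no camera call.
- hand_in(): hands the job in, once; it reports no verdict.
The state is a dict: "time": time; "q": joint angles; "joint_velocities": joint speeds; "joint_torque": joint torques, N m; "position": TCP position; "tool_rot": TCP orientation; "ft_force": force on the tool from outside, world axes, zero at the start; "moment": the same for the moment, N m; "grip_width": finger opening in m.
Only numpy, scipy, OpenCV 4.12 (cv2) and the standard library are available. Lean on these libraries where they do the work, as an engineer would, in place of code of your own. Each camera call takes 0.05 s, during which the arm holds its last target.

## Task

In the tray's row of three bottles one has fallen over: stand it upright again in its own empty marked place in the row and let go of it. Then lift the probe by its handle out of its stand and lower the steel rod through the hole in that bottle's stopper, never touching the bottle with the probe, until the tip is more than half-way down inside but clear of the bottom. Finish while holding the probe still there, upright and centred in the hole; leave the other two bottles, the beaker and the jar where they are.

Things in the scene. Friction and masses are not known exactly. Their poses are not given: they have to be found in the camera images.
- tray: fixed shallow black tray, floor 4 mm thick, rim 10 mm high, outer size 230 mm (its x, from -60 to +170) by 310 mm (its y). Origin on the table under the middle place of the row; z up. Three marked square places, 66 mm wide, are centred at y = -100, 0 and +100 mm, x = 0; the two standing bottles take two, the third is the fallen bottle's own
- sample_center (a point): the fallen bottle (110-220 g): white, 52 x 52 mm square body 90 mm high, round stopper 40 mm across and 22 mm high on it, 112 mm in all; the only one with a hole in its stopper. Starts lying on a flat side in the tray, foot in its place, stopper towards the tray's +x, up to 0.25 rad askew. Point at its centre, 56 mm above the underside; z runs from foot to stopper, x and y square to the flat sides
- sample_mouth (a point): centre of the top opening of the hole in the fallen bottle's stopper, 112 mm above its underside; the hole is straight, 20 mm across, along the bottle's z, and opens into the hollow body (walls 3 mm, inner floor 4 mm above the underside). Axes as the bottle's, z out of the hole
- bottle_a_center (a point): standing neighbour, loose, square white plastic bottle 52 x 52 mm, 112 mm high over all: body 90 mm high, on it a round stopper 40 mm across and 22 mm high; stopper without a hole. Point half-way up; z up
- bottle_b_center (a point): the other standing neighbour, same as the first. Point half-way up; z up
- stand: fixed probe stand, grey foot 100 x 110 mm (x, y), two upright side plates and an aluminium top plate 70 x 94 mm, 125 mm high over all. Origin on the table under the hole; a hole 17 mm across in the middle of the top plate takes the probe's rod
- probe_handle (a point): middle of the probe's handle: black, 26 mm (its x) by 18 mm (its y), 60 mm high (30 mm either way from this point). Under it a flange 30 mm across, 6 mm thick, its underside 36 mm below this point, and a steel rod 8 mm across reaching 110 mm below the flange; 90 g. It stands upright, flange on the stand's top plate, rod hanging in the hole; z up along the rod
- probe_tip (a point): lower end of the probe's rod, on its axis, 146 mm below the middle of the handle; axes as the probe's
- beaker: glass beaker 72 mm across, 85 mm high, bystander; origin under its middle
- jar: small brown jar 60 mm across, 85 mm high, bystander; origin under its middle
There are look-alikes about, which are no part of the job. What is shaped like the part that bears sample_center but black or green is not meant.

How it is judged:
By the outcome, as a careful person would: the job done as asked, in the order asked, and still so for the second after the job is handed in, while the arm keeps its last pose, push and grip.
It also fails if it takes over 72 s, if anything falls off the work surface, if the arm or the gripper's body presses on something with over 40 N, if the wrist force passes 120 N, or if a joint passes its speed limit or range.

## Working session

There is one attempt and no reset: what is moved stays moved. The work goes in short steps, Python scripts to look and compute and a tool call to move; the robot and the scene stay as the last step left them, time stands still between calls to the robot, and variables do not carry over. Pictures are saved under pics/ and viewed, and the job is handed in when it is done.

Besides the shell and the picture viewer there is one more tool, called after "Emit:" as name([rows], argument=value, ...), one row to a line, values as JSON. jog_arm: Moves the arm, as the interface text tells. Its arguments: {"type":"object","properties":{"increments":{"type":"array","items":{"type":"array","items":{"type":"array","items":{"type":"number"}}}},"squeeze":{"type":"number"}},"required":["increments"]}

```bash
ls; mkdir -p pics; python3 - <<'E'
from rig import *
import cv2
o=get_obs(); print(o)
for n in ["side","top"]:
    im=camera(n); cv2.imwrite(f"pics/{n}0.png",cv2.cvtColor(im,cv2.COLOR_RGB2BGR)); i=camera_info(n); print(n,i)
try: print(grip_point_offset)
except Exception as e: print(e)
E
```

```text
pics
{'time': 0.0, 'q': array([ 1.04649125e+00,  5.28474230e-01,  1.43391137e+00, -2.47777531e-05,
        1.18138807e+00, -1.78492113e-01]), 'joint_velocities': array([ 2.70743955e-04,  1.33588539e-03,  9.88467490e-04, -9.56431750e-05,
       -2.46603911e-03,  1.98464830e-05]), 'joint_torque': array([-4.25213211e-04, -4.40044641e+01, -1.76589811e+01,  6.34526485e-02,
        5.83266187e-02, -1.68127090e-04]), 'position': array([0.21144993, 0.58736018, 0.2215638 ]), 'tool_rot': array([ 0.69728996, -0.12190951,  0.12139387, -0.69583641]), 'ft_force': array([-0.16785524,  0.70164026, -0.31896961]), 'moment': array([-0.06136525,  0.04545948, -0.01756777]), 'grip_width': 0.08656573510136018}
side {'K': array([[448.95933176,   0.        , 315.69738988],
       [  0.        , 448.95933176, 244.96791731],
       [  0.        ,   0.        ,   1.        ]]), 'R': array([[ 0.93508421, -0.35393423, -0.01865718],
       [-0.25177969, -0.62630255, -0.73780221],
       [ 0.24944842,  0.69460469, -0.67475907]]), 't': array([-0.47699441,  0.31084128,  0.71680186])}
top {'K': array([[603.77223431,   0.        , 314.98708106],
       [  0.        , 603.77223431, 246.01197111],
       [  0.        ,   0.        ,   1.        ]]), 'R': array([[ 0.0093427 , -0.99995562, -0.00121314],
       [-0.97802018, -0.00888502, -0.20832089],
       [ 0.20830086,  0.00313275, -0.97805978]]), 't': array([0.10241476, 0.57172797, 1.16833505])}
0.0187
```

View pics/side0.png

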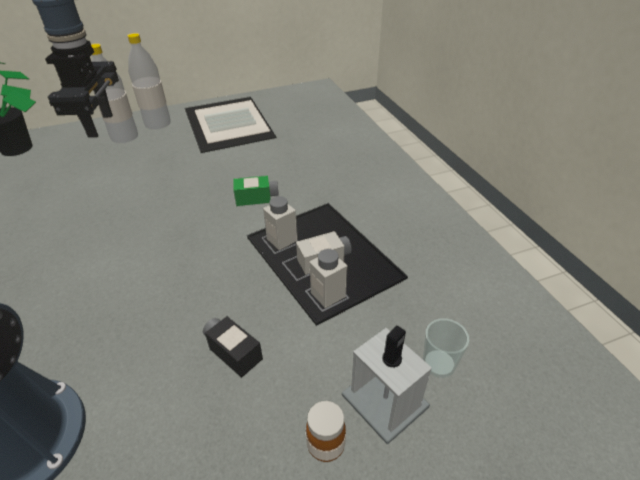

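View pics/top0.png

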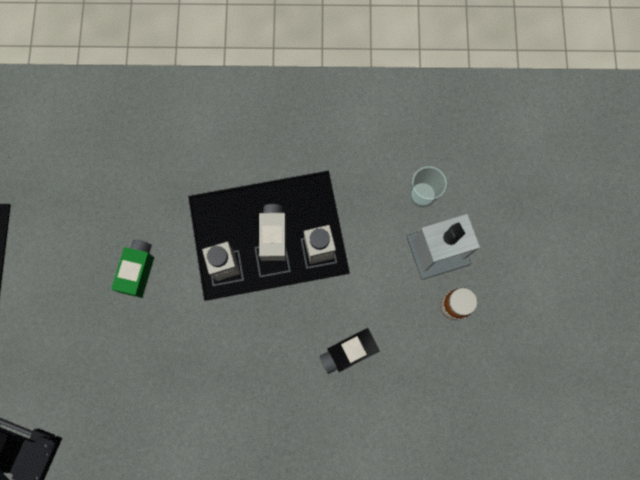

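The side view shows the white bottle lying at about (322,253), with its foot in the middle place between the two standing bottles. The probe is in its stand at about (394,350). In the top view the tray corners are near (189,196), (329,171), (349,273) and (204,299), and the fallen bottle is at about (272,235). Next I'll zoom in.

```bash
python3 - <<'E'
import cv2
t=cv2.imread("pics/top0.png"); s=cv2.imread("pics/side0.png")
cv2.imwrite("pics/t_tray.png",cv2.resize(t[165:305,180:360],None,fx=4.2,fy=4.2,interpolation=cv2.INTER_CUBIC))
cv2.imwrite("pics/t_stand.png",cv2.resize(t[155:325,400:500],None,fx=3.5,fy=3.5,interpolation=cv2.INTER_CUBIC))
cv2.imwrite("pics/s_tray.png",cv2.resize(s[195:325,240:410],None,fx=4.5,fy=4.5,interpolation=cv2.INTER_CUBIC))
cv2.imwrite("pics/s_stand.png",cv2.resize(s[310:470,300:480],None,fx=3.7,fy=3.7,interpolation=cv2.INTER_CUBIC))
E
```

```text
(no output)
```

View pics/t_tray.png

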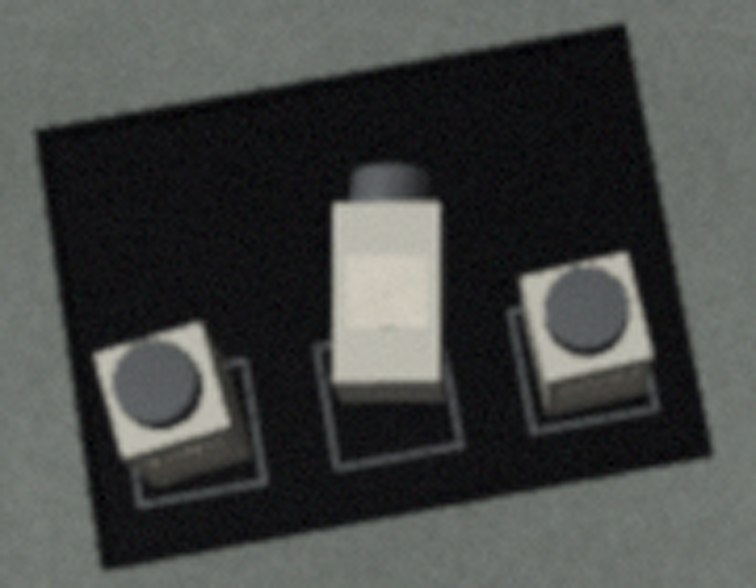

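View pics/t_stand.png

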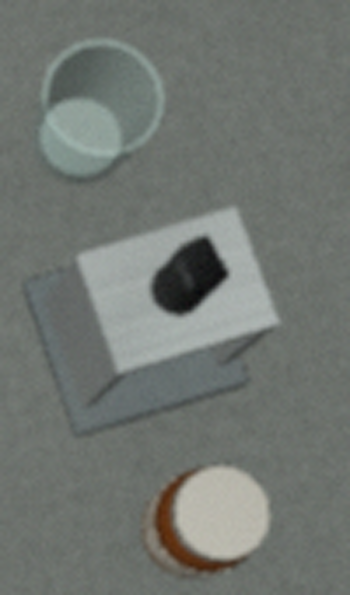

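View pics/s_tray.png

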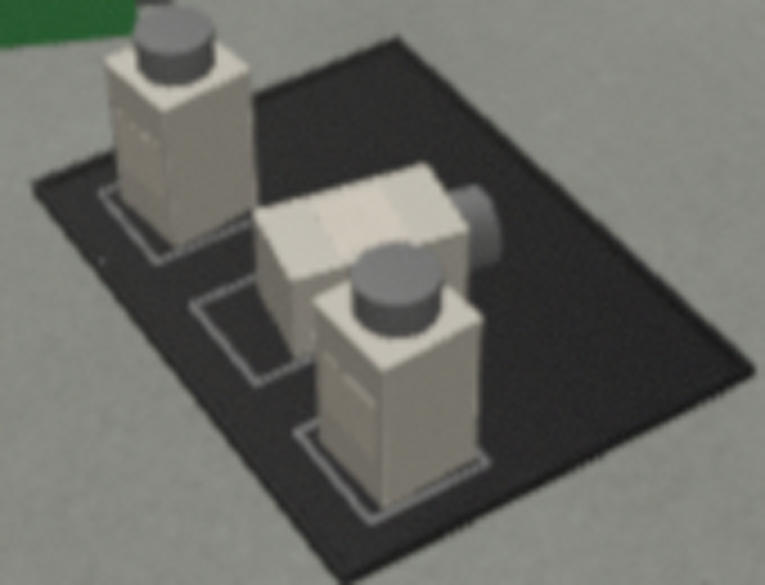

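View pics/s_stand.png

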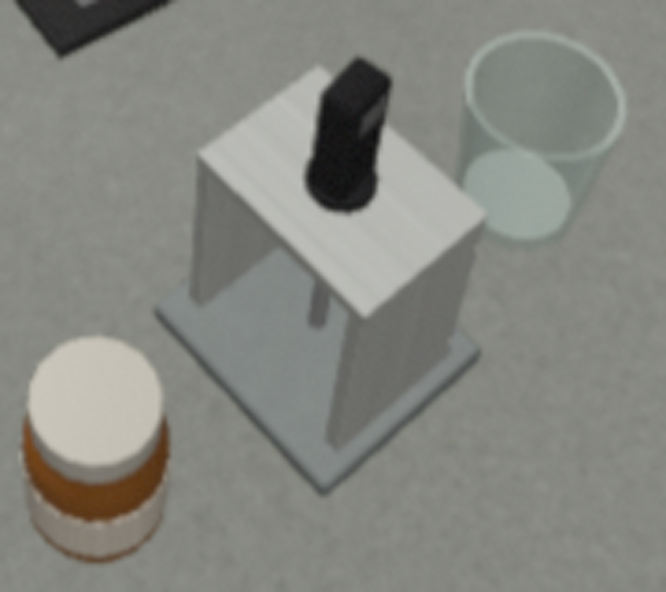

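```bash
python3 - <<'E'
import cv2,numpy as np
t=cv2.imread("pics/top0.png"); s=cv2.imread("pics/side0.png")
g=lambda im:np.clip(((im/255.)**0.5*255),0,255).astype('uint8')
a=cv2.resize(g(t[215:255,435:475]),None,fx=10,fy=10,interpolation=cv2.INTER_CUBIC)
b=cv2.resize(g(s[322:372,374:414]),None,fx=10,fy=10,interpolation=cv2.INTER_CUBIC)
c=np.zeros((500,800,3),'uint8'); c[:400,:400]=a; c[:,400:]=b
cv2.imwrite("pics/probe.png",c)
E
```

```text
(no output)
```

View pics/probe.png

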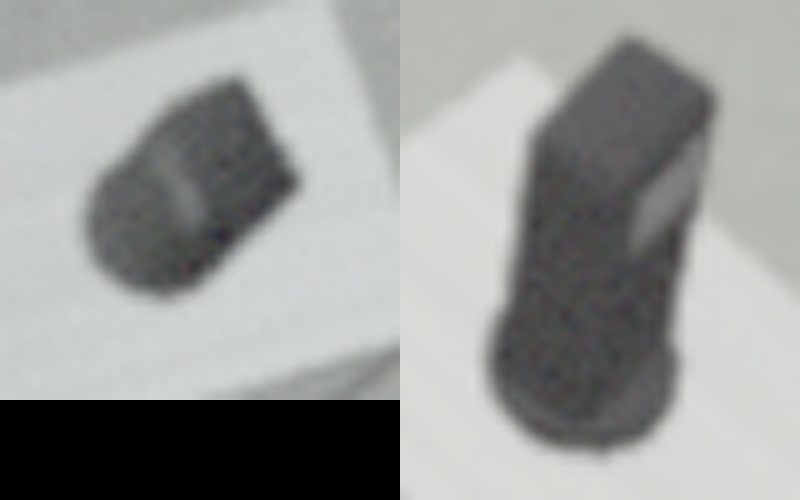

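```bash
cat > h.py <<'E'
import numpy as np, cv2
from rig import *
from scipy.optimize import least_squares
from scipy.spatial.transform import Rotation as Ro
CI={n:camera_info(n) for n in("side","top")}
def proj(n,X):
    c=CI[n]; Y=np.asarray(X)@c["R"].T+c["t"]; p=Y@c["K"].T; return p[:,:2]/p[:,2:]
def uncrop(uv,f,off): return (np.asarray(uv,float)+.5)/f-.5+np.asarray(off)
def ray(n,uv,z):
    c=CI[n]; d=c["R"].T@np.linalg.inv(c["K"])@[uv[0],uv[1],1]; o=-c["R"].T@c["t"]; return o+d*(z-o[2])/d[2]
def w(p,M):
    M=np.asarray(M,float)/1000; c,s=np.cos(p[2]),np.sin(p[2])
    return np.c_[p[0]+c*M[:,0]-s*M[:,1],p[1]+s*M[:,0]+c*M[:,1],M[:,2]]
def fit(obs,p0,show=True,tag=""):
    # obs list of (cam, model_mm, uv)
    def r(p):
        return np.concatenate([(proj(n,w(p,[m]))[0]-uv) for n,m,uv in obs])
    s=least_squares(r,p0,loss="soft_l1")
    R=r(s.x).reshape(-1,2)
    if show: print(tag,np.round(s.x,4),"rms px",np.sqrt((R**2).mean()).round(2)); print(np.round(R,1).tolist())
    return s.x
def crop(n,x0,y0,x1,y1,f,name,gam=1.):
    im=camera(n); im=cv2.cvtColor(im,cv2.COLOR_RGB2BGR)[y0:y1,x0:x1]
    im=((im/255.)**gam*255).astype('uint8')
    cv2.imwrite("pics/"+name,cv2.resize(im,None,fx=f,fy=f,interpolation=cv2.INTER_CUBIC))
E
python3 - <<'E'
from h import *
T=lambda m,uv:("top",m,uncrop(uv,4.2,(180,165)))
S=lambda m,uv:("side",m,uncrop(uv,4.5,(240,195)))
tray=[T((170,155,10),(38,130)),T((170,-155,10),(625,25)),T((-60,-155,10),(712,457)),T((-60,155,10),(103,568)),
T((-33,33,4),(333,470)),T((-33,-33,4),(463,445)),T((-33,133,4),(140,507)),T((-33,67,4),(267,484)),T((33,67,4),(245,360)),T((-33,-67,4),(535,434)),T((-33,-133,4),(659,408)),T((33,-67,4),(510,310)),
S((-60,155,10),(35,185)),S((170,155,10),(400,40)),S((170,-155,10),(755,370)),S((-60,-155,10),(345,583)),
S((-33,33,4),(190,305)),S((-33,-33,4),(258,384)),S((-33,133,4),(100,190)),S((-33,67,4),(158,263)),S((-33,-67,4),(295,433)),S((-33,-133,4),(372,522)),S((33,-133,4),(490,462))]
pt=fit(tray,[.55,.15,.1],tag="tray"); fit(tray[:12],[.55,.15,.1],tag="tray top"); fit(tray[12:],[.55,.15,.1],tag="tray side")
fb=[T((90,26,56),(332,203)),T((90,-26,56),(441,202)),T((0,26,56),(333,383)),T((0,-26,56),(441,384)),
S((0,26,56),(255,208)),S((0,-26,56),(290,282)),S((90,26,56),(427,165)),S((90,-26,56),(468,232)),S((0,-26,4),(300,362))]
pb=fit(fb,[.55,.15,0],tag="fallen(foot)")
A=[T((26,26,94),(93,352)),T((26,-26,94),(203,322)),T((-26,-26,94),(231,432)),T((-26,26,94),(130,460)),T((0,0,116),(156,383)),
S((-26,26,94),(105,62)),S((-26,-26,94),(165,107)),S((26,-26,94),(248,66)),S((-26,-26,4),(178,252))]
fit(A,[.55,.25,.2],tag="+y bottle")
B=[T((26,26,94),(520,273)),T((26,-26,94),(629,252)),T((-26,-26,94),(652,355)),T((-26,26,94),(545,380)),T((0,0,116),(586,310)),
S((-26,26,94),(312,298)),S((-26,-26,94),(387,370)),S((26,-26,94),(483,320)),S((-26,-26,4),(387,508))]
fit(B,[.55,.05,.2],tag="-y bottle")
T=lambda m,uv:("top",m,uncrop(uv,3.5,(400,155)))
S=lambda m,uv:("side",m,uncrop(uv,3.7,(300,310)))
st=[T((35,-47,125),(237,207)),T((-35,-47,125),(278,323)),T((-35,47,125),(119,373)),T((35,47,125),(78,255)),
S((-35,47,125),(200,152)),S((-35,-47,125),(365,318)),S((35,-47,125),(487,213)),S((35,47,125),(320,66))]
ps=fit(st,[.55,-.2,.2],tag="stand")
Tp=lambda m,uv:("top",m,uncrop(uv,10,(435,215)))
Sp=lambda m,uv:("side",m,uncrop((uv[0]-400,uv[1]),10,(374,322)))
tp=[(240,75),(298,183)]; sp=[(630,35),(713,100),(620,195),(535,140)] # far, right, near, left
for z in(191,):
  for hx,hy in((13,9),(9,13)):
    # side: near(620,195)-left(535,140) etc.  corners order far,right,near,left
    C=[(hx,hy),(hx,-hy),(-hx,-hy),(-hx,hy)]
    pr=[Sp((*C[i],z),sp[i]) for i in range(4)]+[Tp((*C[0],z),tp[0]),Tp((*C[1],z),tp[1])]
    fit(pr,[*ps[:2],.3],tag=f"probe {hx}")
def fl(uvs,cam,r0):
  return None
# flange: side ellipse horizontally centred at 583 ; bottom 455 of lower rim z=125
from itertools import product
a=np.linspace(0,2*np.pi,200)
def rr(p):
  c=np.c_[p[0]+.015*np.cos(a),p[1]+.015*np.sin(a),np.full(200,.128)]
  s1=(proj("side",c)+.5-(374,322))*10+(400-.5); t1=(proj("top",c)+.5-(435,215))*10-.5
  return [s1[:,0].min()-487,s1[:,0].max()-678,t1[:,0].min()-85, t1[:,1].max()-298]
s=least_squares(rr,ps[:2]);print("flange",s.x,s.fun)
for m in [(0,0,0)]: print("place",pt)
E
```

```text
tray [0.5536 0.1981 0.1936] rms px 0.63
[[-0.6, -0.1], [0.7, -0.2], [0.6, -0.6], [-0.6, -0.1], [0.6, 0.5], [0.5, 0.8], [-0.4, 0.3], [0.4, 0.1], [0.7, -0.6], [-0.8, 0.5], [0.3, 1.0], [-0.4, 0.1], [-0.4, -1.6], [0.1, -1.6], [1.0, -1.1], [0.0, -1.4], [0.2, -0.4], [-0.1, 0.4], [-0.1, 0.2], [0.1, 0.1], [-0.1, -0.5], [-0.3, 0.7], [0.8, 0.3]]
tray top [0.5539 0.1983 0.1952] rms px 0.52
[[-0.8, -0.2], [0.4, -0.5], [0.5, -0.9], [-0.6, -0.1], [0.5, 0.4], [0.4, 0.6], [-0.4, 0.2], [0.3, -0.0], [0.6, -0.7], [-0.9, 0.3], [0.2, 0.8], [-0.6, -0.1]]
tray side [0.5531 0.1973 0.1923] rms px 0.67
[[-0.4, -1.4], [0.2, -1.4], [1.0, -0.7], [-0.2, -1.0], [0.1, -0.1], [-0.2, 0.7], [-0.2, 0.4], [0.0, 0.4], [-0.3, -0.1], [-0.4, 1.0], [0.7, 0.7]]
fallen(foot) [0.5503 0.1954 0.0162] rms px 0.48
[[0.9, 0.3], [0.1, 0.3], [0.1, 0.2], [-0.1, -0.2], [-0.1, 0.6], [0.6, -0.4], [-0.1, -0.4], [0.5, -0.6], [-0.8, -0.8]]
+y bottle [0.5379 0.2972 0.3103] rms px 0.62
[[0.7, 1.0], [-0.2, 0.5], [0.2, -1.0], [-1.3, 0.1], [0.0, -0.1], [-0.1, -0.5], [-0.1, 0.9], [0.8, 0.4], [0.1, -0.8]]
-y bottle [0.5759 0.0991 0.2345] rms px 0.46
[[0.2, 0.8], [-0.3, 0.1], [0.3, 0.5], [0.1, 0.3], [0.3, -0.9], [0.9, -0.3], [-0.4, -0.3], [0.5, -0.6], [-0.2, -0.0]]
stand [ 0.5761 -0.1539  0.3068] rms px 0.38
[[-0.2, 0.1], [0.6, 0.6], [-0.1, 0.4], [-0.4, 0.1], [-0.3, 0.0], [0.2, -0.4], [0.8, 0.3], [0.2, -0.3]]
probe 13 [ 0.5742 -0.1567  0.3819] rms px 3.95
[[0.8, -0.0], [2.6, 1.1], [-0.2, 2.3], [-1.8, -0.1], [-6.0, 3.8], [-2.8, -10.5]]
probe 9 [ 0.5747 -0.1549  0.0337] rms px 4.34
[[0.4, -1.1], [1.7, 6.4], [-0.4, 1.2], [-1.3, -7.5], [-7.1, 3.6], [1.3, -7.5]]
flange [ 0.575928   -0.15339578] [-4.15126063  8.60873839 -3.05001423  5.30556199]
place [0.553609   0.19805424 0.19355268]
```

```bash
python3 - <<'E'
from h import *
for n in CI: print(n,-CI[n]["R"].T@CI[n]["t"])
Tp=lambda m,uv:("top",m,uncrop(uv,10,(435,215)))
Sp=lambda m,uv:("side",m,uncrop((uv[0]-400,uv[1]),10,(374,322)))
tp=[(240,75),(298,183)]; sp=[(630,35),(713,100),(620,195),(535,140)]
z=191
C=[(13,9),(13,-9),(-13,-9),(-13,9)]
im=cv2.imread("pics/top0.png");ims=cv2.imread("pics/side0.png")
for k in range(2):
  pr=[Sp((*C[(i+k)%4],z),sp[i]) for i in range(4)]
  p=fit(pr,[.576,-.154,.8 - k*1.57],tag=f"side k{k}")
  print((proj("top",w(p,[(*c,z) for c in C]))+.5-(435,215))*10-.5)
  for j in range(4):
    pp=fit(pr+[Tp((*C[j],z),tp[0]),Tp((*C[(j+1)%4],z),tp[1])],p,show=False)
    pp=fit(pr+[Tp((*C[j],z),tp[0]),Tp((*C[(j+1)%4],z),tp[1])],p,tag=f"k{k}j{j}")
E
```

```text
side [ 0.34548837 -0.4720379   0.70410858]
top [0.31483946 0.10382993 1.26192864]
side k0 [ 0.5743 -0.1555  0.4467] rms px 1.2
[[-0.2, -0.8], [2.0, -0.2], [0.2, 1.7], [-1.9, -0.2]]
[[170.23963351 116.45178293]
 [257.47939241  75.92641624]
 [324.48602913 201.39751265]
 [236.95098784 242.28392463]]
k0j0 [ 0.5742 -0.1567  0.3819] rms px 3.95
[[0.8, -0.0], [2.6, 1.1], [-0.2, 2.3], [-1.8, -0.1], [-6.0, 3.8], [-2.8, -10.5]]
k0j1 [ 0.575  -0.1542  0.478 ] rms px 1.27
[[-0.6, -1.6], [1.9, -1.3], [0.5, 0.9], [-1.8, -0.7], [0.8, -0.3], [2.0, 1.3]]
k0j2 [ 0.5762 -0.1551  0.524 ] rms px 4.74
[[-0.0, -1.4], [2.7, -1.5], [2.2, 1.2], [-0.5, -0.1], [8.5, 11.1], [-5.7, 5.0]]
k0j3 [ 0.5743 -0.156   0.4514] rms px 6.41
[[-0.1, -0.5], [2.2, 0.1], [0.4, 2.1], [-1.8, 0.2], [0.0, 16.8], [-12.5, -6.6]]
side k1 [ 0.5746 -0.155  -1.387 ] rms px 13.23
[[0.3, 17.5], [-19.8, -2.2], [-0.3, -17.2], [20.1, 1.2]]
[[302.80334317  98.34798692]
 [324.99869845 192.83944272]
 [185.51188095 217.03254318]
 [163.7660559  122.38195523]]
k1j0 [ 0.5767 -0.1513 -1.4041] rms px 10.93
[[0.2, 14.9], [-19.6, -4.7], [-0.1, -19.5], [20.1, -1.1], [4.4, 1.3], [0.6, -0.0]]
k1j1 [ 0.5747 -0.1549  1.6045] rms px 4.34
[[0.4, -1.1], [1.7, 6.4], [-0.4, 1.2], [-1.3, -7.5], [-7.1, 3.6], [1.3, -7.5]]
k1j2 [ 0.5724 -0.1597 -1.4195] rms px 12.32
[[0.2, 20.7], [-19.5, 0.6], [0.3, -14.2], [20.3, 4.6], [-3.0, 15.2], [-10.7, -5.2]]
k1j3 [ 0.5742 -0.1559 -1.4411] rms px 11.27
[[-0.3, 18.1], [-19.5, -2.0], [0.3, -16.6], [20.0, 2.3], [-6.9, 4.6], [1.3, -7.9]]
```

```bash
cat >> h.py <<'E'
GO=0.0187
def pose(g,d,j):
    d=np.asarray(d,float)/np.linalg.norm(d); j=np.asarray(j,float); j=j-d*(j@d); j/=np.linalg.norm(j)
    return np.asarray(g,float)+GO*d, np.column_stack([np.cross(d,j),d,j])
def cur():
    o=get_obs(); return o["position"],Ro.from_quat(o["tool_rot"]).as_matrix(),o
def rows(wps,jaws,n=None):
    """wps list of (p,R,nrows)"""
    p0,R0,o=cur(); pp,RR=p0,R0; out=[]
    # interpolate between consecutive
    for (p,R,k),jw in zip(wps,jaws):
        alt=R@np.diag([-1,1,-1]); 
        f=lambda M:Ro.from_matrix(M@RR.T).magnitude()
        if f(alt)<f(R)-1e-6: R=alt
        rv=Ro.from_matrix(R@RR.T).as_rotvec()
        need=max(np.linalg.norm(p-pp)/.05,np.degrees(np.linalg.norm(rv))/8.59)
        k=k or int(np.ceil(need))
        for i in range(1,k+1):
            Ri=Ro.from_rotvec(rv*i/k).as_matrix()@RR; pi=pp+(p-pp)*i/k
            t=np.degrees(Ro.from_matrix(Ri@R0.T).as_rotvec()); out.append([*np.round(t,2).tolist(),*np.round(pi-p0,4).tolist(),jw])
        print("need rows",round(need,2),"used",k)
        pp,RR=p,R
    print(str([[ [float(x) for x in r] for r in out]]).replace(" ",""))
E
python3 - <<'E'
from h import *
p,R,o=cur(); print(R.round(3),o["time"])
a=np.radians(40); yb=.016
d=[-np.sin(a)*np.cos(yb),-np.sin(a)*np.sin(yb),-np.cos(a)]; j=[-np.sin(yb),np.cos(yb),0]
g=np.array([.6203,.1965,.031]); gh=g-np.array(d)*.15
P=pose(gh,d,j); print(P)
rows([(*P,None)],[-.65])
E
```

```text
[[ 0.941 -0.001  0.339]
 [-0.339 -0.002  0.941]
 [-0.    -1.    -0.002]] 0.1
(array([0.70468721, 0.19785031, 0.13158164]), array([[ 7.65946392e-01, -6.42705335e-01, -1.59993173e-02],
       [ 1.22561881e-02, -1.02841630e-02,  9.99872003e-01],
       [-6.42787610e-01, -7.66044443e-01, -5.01228624e-19]]))
need rows 12.7 used 13
[[[0.52,3.05,1.53,0.0379,-0.03,-0.0069,-0.65],[1.03,6.1,3.05,0.0759,-0.0599,-0.0139,-0.65],[1.55,9.14,4.58,0.1138,-0.0899,-0.0208,-0.65],[2.06,12.19,6.11,0.1518,-0.1199,-0.0277,-0.65],[2.58,15.24,7.63,0.1897,-0.1498,-0.0347,-0.65],[3.09,18.29,9.16,0.2276,-0.1798,-0.0416,-0.65],[3.61,21.34,10.68,0.2656,-0.2098,-0.0485,-0.65],[4.12,24.39,12.21,0.3035,-0.2397,-0.0554,-0.65],[4.64,27.43,13.74,0.3415,-0.2697,-0.0624,-0.65],[5.16,30.48,15.26,0.3794,-0.2997,-0.0693,-0.65],[5.67,33.53,16.79,0.4173,-0.3296,-0.0762,-0.65],[6.19,36.58,18.32,0.4553,-0.3596,-0.0832,-0.65],[6.7,39.63,19.84,0.4932,-0.3896,-0.0901,-0.65]]]
```

Emit:
jog_arm([
  [[0.5,3,1.5,0.038,-0.03,0.02,-0.65],[1,6,3,0.076,-0.06,0.04,-0.65],[1.5,9,4.6,0.114,-0.09,0.06,-0.65],[2,12.2,6.1,0.152,-0.12,0.06,-0.65],[2.6,15.2,7.6,0.19,-0.15,0.06,-0.65],[3.1,18.3,9.2,0.228,-0.18,0.06,-0.65],[3.6,21.3,10.7,0.266,-0.21,0.06,-0.65],[4.1,24.4,12.2,0.303,-0.24,0.06,-0.65]],
], squeeze=30)

```text
time: 0.9
position: [0.5159, 0.3456, 0.2814]
tool_rot: [0.691, -0.197, -0.108, -0.688]
ft_force: [0.9, 0.5, 0.1]
grip_width: 0.0721
```

```bash
cat > st1.py <<'E'
from h import *
a=np.radians(40); yb=.016
d=np.array([-np.sin(a)*np.cos(yb),-np.sin(a)*np.sin(yb),-np.cos(a)]); j=[-np.sin(yb),np.cos(yb),0]
g=np.array([.6203,.1965,.031])
E
python3 - <<'E'
from st1 import *
print(cur()[2]["q"].round(3))
P=pose(g-d*.15+[0,0,.06],d,j);rows([(*P,None)],[-.65])
E
```

```text
[ 0.331  0.649  1.107  0.163  1.789 -1.108]
need rows 5.12 used 6
[[[0.43,2.52,1.27,0.0315,-0.0246,-0.015,-0.65],[0.86,5.03,2.54,0.0629,-0.0493,-0.0299,-0.65],[1.29,7.55,3.81,0.0944,-0.0739,-0.0449,-0.65],[1.72,10.06,5.08,0.1258,-0.0985,-0.0599,-0.65],[2.15,12.58,6.35,0.1573,-0.1231,-0.0749,-0.65],[2.58,15.09,7.62,0.1888,-0.1478,-0.0898,-0.65]]]
```

Emit:
jog_arm([
  [[0.4,2.5,1.3,0.032,-0.025,0.0,-0.65],[0.9,5.0,2.5,0.063,-0.049,-0.01,-0.65],[1.3,7.5,3.8,0.094,-0.074,-0.03,-0.65],[1.7,10.1,5.1,0.126,-0.099,-0.05,-0.65],[2.2,12.6,6.4,0.157,-0.123,-0.075,-0.65],[2.6,15.1,7.6,0.189,-0.148,-0.09,-0.65],[2.6,15.1,7.6,0.189,-0.148,-0.09,-0.65]],
])

```text
time: 1.6
position: [0.7063, 0.1921, 0.1781]
tool_rot: [0.665, -0.244, -0.249, -0.661]
ft_force: [-0.8, -0.8, -1.8]
grip_width: 0.0716
```

```bash
python3 - <<'E'
from st1 import *
print(cur()[2]["q"].round(3))
P=pose(g-d*.05,d,j);Q=pose(g,d,j);rows([(*P,4),(*Q,2)],[-.65,-.65])
E
```

```text
[ 0.091  1.122  0.464  0.067  2.265 -1.463]
need rows 2.79 used 4
need rows 1.0 used 2
[[[0.04,-0.19,0.1,-0.0165,0.0012,-0.0308,-0.65],[0.08,-0.38,0.2,-0.0329,0.0024,-0.0616,-0.65],[0.12,-0.57,0.3,-0.0494,0.0035,-0.0923,-0.65],[0.16,-0.76,0.4,-0.0659,0.0047,-0.1231,-0.65],[0.16,-0.76,0.4,-0.082,0.0045,-0.1423,-0.65],[0.16,-0.76,0.4,-0.098,0.0042,-0.1614,-0.65]]]
```

Emit:
jog_arm([
  [[0,-0.2,0.1,-0.0165,0.001,-0.031,-0.65],[0.1,-0.4,0.2,-0.033,0.002,-0.062,-0.65],[0.1,-0.6,0.3,-0.049,0.0035,-0.092,-0.65],[0.2,-0.8,0.4,-0.066,0.005,-0.123,-0.65],[0.2,-0.8,0.4,-0.066,0.005,-0.123,-0.65]],
])

```text
time: 2.1
position: [0.6347, 0.1978, 0.0516]
tool_rot: [0.665, -0.24, -0.251, -0.661]
ft_force: [-1.0, 0.9, -0.1]
grip_width: 0.0717
```

```bash
python3 - <<'E'
from st1 import *
print(cur()[2]["q"].round(3), cur()[0])
Q=pose(g,d,j);rows([(*Q,3)],[-.65])
crop("side",200,100,480,340,2.8,"s1.png"); crop("top",150,100,400,320,3,"t1.png")
E
```

```text
[ 0.107  1.115  0.832  0.062  1.902 -1.482] [0.63465026 0.19777709 0.05159961]
need rows 0.88 used 3
[[[0.01,-0.22,-0.02,-0.0088,-0.0005,-0.0116,-0.65],[0.02,-0.44,-0.05,-0.0176,-0.001,-0.0233,-0.65],[0.02,-0.66,-0.07,-0.0264,-0.0015,-0.0349,-0.65]]]
```

View pics/s1.png

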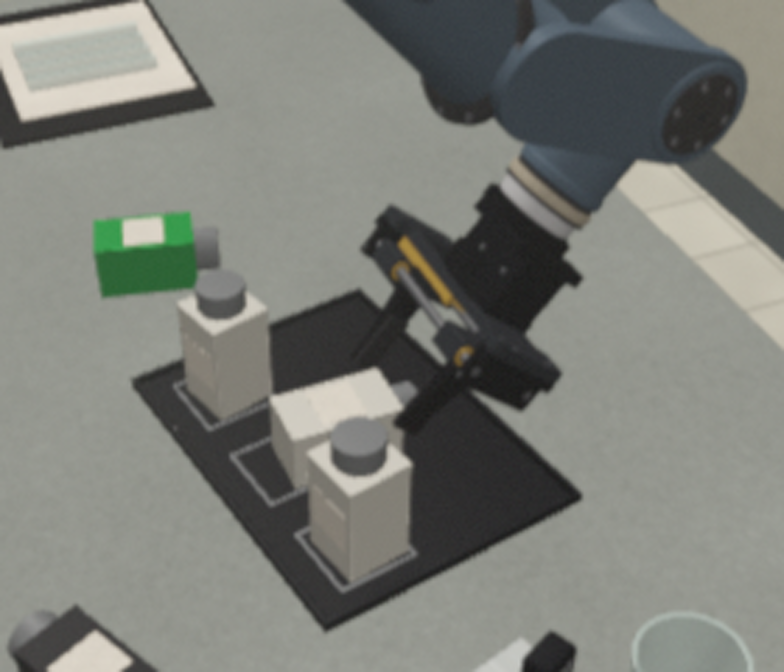

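View pics/t1.png

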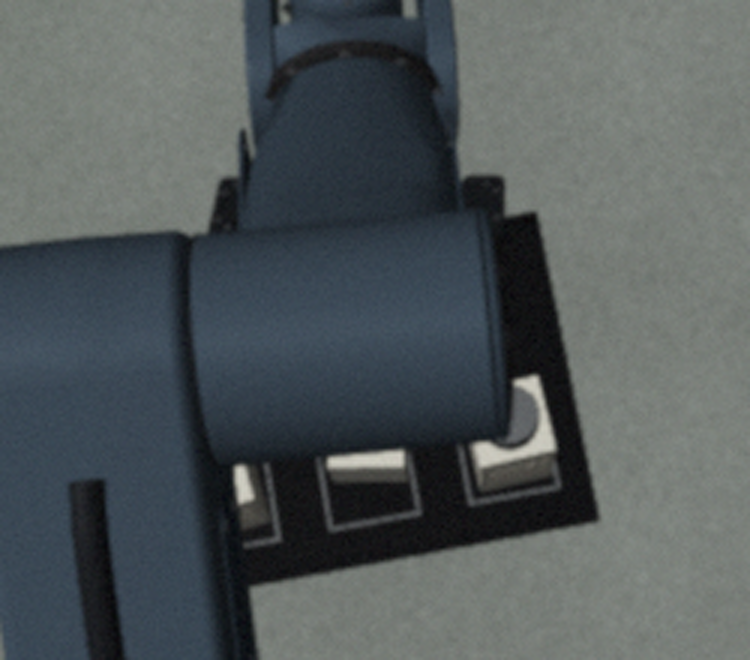

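The side view shows the fingers straddling the fallen bottle, with the neighbours clear. I'll lower and close.

Emit:
jog_arm([
  [[0,-0.2,0,-0.009,-0.0005,-0.0115,-0.65],[0,-0.4,0,-0.0175,-0.001,-0.023,-0.65],[0,-0.7,-0.1,-0.0265,-0.0015,-0.035,-0.65],[0,-0.7,-0.1,-0.0265,-0.0015,-0.035,-0.65],[0,-0.7,-0.1,-0.0265,-0.0015,-0.035,0.3],[0,-0.7,-0.1,-0.0265,-0.0015,-0.035,0.8],[0,-0.7,-0.1,-0.0265,-0.0015,-0.035,0.8],[0,-0.7,-0.1,-0.0265,-0.0015,-0.035,0.8]],
], squeeze=30)

```text
time: 3.0
position: [0.6148, 0.1964, 0.0218]
tool_rot: [0.667, -0.232, -0.242, -0.665]
ft_force: [1.8, 0.4, 2.4]
grip_width: 0.0514
```

```bash
python3 - <<'E'
from h import *
p,R,o=cur(); print(p,R.round(3),o["q"].round(3),o["ft_force"],o["grip_width"]); print("grasp pt",p-R[:,1]*GO)
E
```

```text
[0.61483783 0.19641128 0.0218149 ] [[ 0.775 -0.631 -0.015]
 [ 0.012 -0.008  1.   ]
 [-0.631 -0.775  0.001]] [ 0.108  1.108  0.93   0.061  1.784 -1.486] [1.81234624 0.39684867 2.37785458] 0.05142902504650572
grasp pt [0.62664447 0.19656365 0.03631559]
```

```bash
cat > kin.py <<'E'
from h import *
D=[([1.04649125,.52847423,1.43391137,0,1.18138807,-.178492],[.21144993,.58736018,.2215638],[.69728996,-.12190951,.12139387,-.69583641]),
([.331,.649,1.107,.163,1.789,-1.108],[.5159,.3456,.2814],[.691,-.197,-.108,-.688]),
([.091,1.122,.464,.067,2.265,-1.463],[.7063,.1921,.1781],[.665,-.244,-.249,-.661]),
([.107,1.115,.832,.062,1.902,-1.482],[.63465,.19778,.0516],[.665,-.24,-.251,-.661]),
([.108,1.108,.93,.061,1.784,-1.486],[.61484,.19641,.02181],[.667,-.232,-.242,-.665])]
def fk(q,k):
    a1,d1,L2,e,L3,L6=k
    Rz=Ro.from_euler('z',q[0]); P=lambda t:Ro.from_euler('y',t)
    p=np.array([a1,0,d1]); R=P(q[1]); p=p+R.apply([0,0,L2]); R=R*P(q[2]); p=p+R.apply([e,0,0])+R.apply([0,0,L3])
    R=R*Ro.from_euler('z',q[3])*P(q[4]); p=p+R.apply([0,0,L6]); R=R*Ro.from_euler('z',q[5])
    return Rz.apply(p),Rz*R
def fitk(D):
    f=lambda k:np.concatenate([(fk(q,k)[0]-np.array(p)) for q,p,_ in D])
    s=least_squares(f,[0,.3,.3,0,.35,.25]); 
    return s.x,np.abs(s.fun).max()
LO=[-3.08,-.75,.22,-1.43,0,-2.85];HI=[3.08,2.2,2.44,4.57,2.65,2.85]
if __name__=="__main__":
    k,r=fitk(D); print(k.round(4),r)
    for q,p,r in D:
        M=(fk(q,k)[1].inv()*Ro.from_quat(r)); print(M.as_matrix().round(2).tolist())
E
python3 kin.py
```

```text
[-0.0467  0.4465  0.8486  0.1962  0.4005  0.6002] 0.12656184513418783
[[-0.0, 0.0, -1.0], [-1.0, -0.0, 0.0], [-0.0, 1.0, 0.0]]
[[-0.0, 0.0, -1.0], [-1.0, -0.0, 0.0], [-0.0, 1.0, 0.0]]
[[-0.0, -0.0, -1.0], [-1.0, -0.0, 0.0], [-0.0, 1.0, -0.0]]
[[-0.0, -0.0, -1.0], [-1.0, -0.0, 0.0], [-0.0, 1.0, -0.0]]
[[-0.0, -0.0, -1.0], [-1.0, 0.0, 0.0], [0.0, 1.0, -0.0]]
```

```bash
cat > kp.py <<'E'
s=open('kin.py').read()
s=s.replace("a1,d1,L2,e,L3,L6=k","a1,d1,L2,e,L3,L6,b,f=k").replace("p=p+R.apply([e,0,0])+R.apply([0,0,L3])","p=p+R.apply([e,b,L3])").replace("p=p+R.apply([0,0,L6]);","p=p+R.apply([f,0,L6]);").replace("[0,.3,.3,0,.35,.25]","[0,.3,.3,0,.35,.25,.1,0]")
open('kin.py','w').write(s)
E
python3 kp.py; python3 kin.py
```

```text
[8.000e-04 2.745e-01 5.876e-01 1.145e-01 3.913e-01 3.052e-01 1.110e-01
 2.000e-04] 0.0004124080153066756
[[-0.0, 0.0, -1.0], [-1.0, -0.0, 0.0], [-0.0, 1.0, 0.0]]
[[-0.0, 0.0, -1.0], [-1.0, -0.0, 0.0], [-0.0, 1.0, 0.0]]
[[-0.0, -0.0, -1.0], [-1.0, -0.0, 0.0], [-0.0, 1.0, -0.0]]
[[-0.0, -0.0, -1.0], [-1.0, -0.0, 0.0], [-0.0, 1.0, -0.0]]
[[-0.0, -0.0, -1.0], [-1.0, 0.0, 0.0], [0.0, 1.0, -0.0]]
```

```bash
cat >> kin.py <<'E'
K,_=fitk(D); TM=Ro.from_matrix([[0,0,-1],[-1,0,0],[0,1,0]])
def ik(p,R,q0):
    def f(q):
        P,M=fk(q,K); return np.concatenate([(P-p)*10,(Ro.from_matrix(R).inv()*(M*TM)).as_rotvec()])
    s=least_squares(f,np.clip(q0,np.array(LO)+1e-6,np.array(HI)-1e-6),bounds=(LO,HI)); return s.x,np.abs(s.fun).max()
E
cat > plan2.py <<'E'
from kin import *
# bottle pose -> tool pose; grip relation from measured at grasp
pg=np.array([.61483783,.19641128,.0218149]); Rg=Ro.from_quat(Ro.from_matrix(np.array([[.775,-.631,-.015],[.012,-.008,1],[-.631,-.775,.001]])).as_quat()).as_matrix()
yb=.0155
def B(foot,th,yaw): # th: 0 lying, 90 upright (deg)
    t=np.radians(th); z=np.array([np.cos(t)*np.cos(yaw),np.cos(t)*np.sin(yaw),np.sin(t)]); y=np.array([-np.sin(yaw),np.cos(yaw),0])
    return np.asarray(foot,float),np.column_stack([np.cross(y,z),y,z])
F0,B0=B([.5503,.1954,.030],0,yb)
rel_p=B0.T@(pg-F0); rel_R=B0.T@Rg
def tool(foot,th,yaw):
    F,M=B(foot,th,yaw); return F+M@rel_p, M@rel_R
def toolc(c,th,yaw,s=.0763): # c = position of axis point at s
    F,M=B([0,0,0],th,yaw); return tool(np.asarray(c)-M[:,2]*s,th,yaw)
E
python3 - <<'E'
from plan2 import *
q=cur()[2]["q"]; print(rel_p, fk(q,K)[0]-cur()[0])
yt=.1936
for c,th,yaw in [((.6266,.1966,.03),0,yb),((.62,.1966,.1),0,yb),((.61,.197,.15),20,.05),((.6,.197,.16),40,.1),((.58,.198,.16),60,.15),((.5536,.1981,.13),75,yt),((.5536,.1981,.12),90,yt),((.5536,.1981,.0813),90,yt)]:
    p,R=toolc(c,th,yaw); qn,e=ik(p,R,q); print(th,qn.round(3),round(e,4),np.degrees(qn-q).round(0)); q=qn
E
```

```text
[8.18510000e-03 1.08622121e-05 6.45457518e-02] [-2.76631092e-05 -1.10019863e-05  3.08892577e-04]
0 [ 0.108  1.108  0.93   0.061  1.784 -1.486] 0.0 [ 0.  0. -0. -0. -0. -0.]
0 [ 0.109  1.016  0.948  0.063  1.858 -1.481] 0.0 [ 0. -5.  1.  0.  4.  0.]
20 [ 0.127  0.778  1.221  0.027  1.476 -1.501] 0.0 [  1. -14.  16.  -2. -22.  -1.]
40 [ 1.400e-01  6.160e-01  1.507e+00  1.000e-03  1.004e+00 -1.531e+00] 0.0 [  1.  -9.  16.  -1. -27.  -2.]
60 [ 0.145  0.519  1.817  0.007  0.442 -1.582] 0.0 [  0.  -6.  18.   0. -32.  -3.]
75 [ 0.155  0.565  2.025 -0.295  0.    -1.308] 0.074 [  1.   3.  12. -17. -25.  16.]
90 [ 0.156  0.578  2.012 -0.165  0.    -1.435] 0.3368 [ 0.  1. -1.  7.  0. -7.]
90 [ 0.156  0.653  1.991 -0.166  0.    -1.435] 0.3894 [ 0.  4. -1. -0. -0. -0.]
```

```bash
python3 - <<'E'
from kin import *
q0=cur()[2]["q"]; yt=.1936
for adeg in (55,58,60,62,64,66,70):
  a=np.radians(adeg); s=.078
  # lying
  yb=.0155; u=np.array([np.cos(yb),np.sin(yb),0]); j=[-np.sin(yb),np.cos(yb),0]
  d=-u*np.sin(a)-np.array([0,0,np.cos(a)]); g=np.array([.5503,.1954,.031])+u*s
  P=pose(g,d,j); 
  ql,el=ik(*P,q0+[0,0,0,0,.4,0])
  u=np.array([np.cos(yt),np.sin(yt),0]); j=[-np.sin(yt),np.cos(yt),0]
  d=u*np.cos(a)-np.array([0,0,np.sin(a)]); g=np.array([.5536,.1981,.005+s])
  P=pose(g,d,j); qf,ef=ik(*P,[.15,.55,2.0,0,.1,-1.5])
  print(adeg,ql.round(2),round(el,4),"|",qf.round(2),round(ef,4))
E
```

```text
55 [ 0.1   1.27  0.7   0.08  2.13 -1.48] 0.0 | [ 0.16  0.66  1.99 -0.22  0.   -1.39] 0.1205
58 [ 0.1   1.3   0.66  0.09  2.2  -1.47] 0.0 | [ 0.15  0.66  1.99 -0.27  0.   -1.33] 0.0712
60 [ 0.1   1.32  0.63  0.09  2.24 -1.47] 0.0 | [ 0.15  0.67  1.99 -0.37  0.   -1.23] 0.0383
62 [ 0.1   1.34  0.6   0.1   2.28 -1.47] 0.0 | [ 0.14  0.66  1.99  1.23  0.02 -2.85] 0.0098
64 [ 0.1   1.35  0.57  0.1   2.33 -1.46] 0.0 | [ 0.14  0.66  1.98  0.41  0.06 -2.02] 0.0
66 [ 0.1   1.37  0.55  0.11  2.37 -1.46] 0.0 | [ 0.14  0.66  1.95  0.18  0.12 -1.79] 0.0
70 [ 0.1   1.41  0.49  0.12  2.45 -1.45] 0.0 | [ 0.15  0.65  1.9   0.07  0.24 -1.68] 0.0
```

```bash
cat > st3.py <<'E'
from kin import *
a=np.radians(67); yb=.0155; s=.078
u=np.array([np.cos(yb),np.sin(yb),0]); j=[-np.sin(yb),np.cos(yb),0]
d=-u*np.sin(a)-np.array([0,0,np.cos(a)]); g=np.array([.5503,.1954,.034])+u*s
E
python3 - <<'E'
from st3 import *
p,R,o=cur()
A=(p-R[:,1]*.06,R); Pm=pose(g-d*.09+[0,0,.03],d,j); Pn=pose(g-d*.04,d,j);Q=pose(g,d,j)
q=o["q"]
for x in(A,Pm,Pn,Q): q,e=ik(*x,q); print(q.round(2),e.round(4))
rows([(*A,3),(*Pm,5)],[-.65,-.65])
E
```

```text
[ 0.1   1.11  0.78  0.06  1.93 -1.48] 0.0
[ 0.08  1.4   0.22  0.19  2.57 -1.38] 0.1087
[ 0.1   1.44  0.33  0.13  2.53 -1.43] 0.0
[ 0.1   1.38  0.53  0.11  2.39 -1.45] 0.0
need rows 1.2 used 3
need rows 3.24 used 5
[[[0.0,0.0,0.0,0.0126,0.0002,0.0155,-0.65],[0.0,0.0,0.0,0.0253,0.0003,0.031,-0.65],[0.0,0.0,0.0,0.0379,0.0005,0.0465,-0.65],[-0.1,5.57,0.01,0.0461,0.0006,0.0512,-0.65],[-0.2,11.14,0.03,0.0544,0.0008,0.0559,-0.65],[-0.29,16.7,0.04,0.0626,0.0009,0.0606,-0.65],[-0.39,22.27,0.06,0.0708,0.0011,0.0653,-0.65],[-0.49,27.84,0.07,0.0791,0.0012,0.07,-0.65]]]
```

```bash
python3 - <<'E'
from st3 import *
Q=pose(g,d,j); rows([(*Q,5)],[-.65])
E
```

```text
need rows 3.24 used 5
[[[-0.1,5.57,0.01,-0.0008,-0.0,0.001,-0.65],[-0.2,11.14,0.03,-0.0015,-0.0,0.002,-0.65],[-0.29,16.7,0.04,-0.0023,-0.0,0.0029,-0.65],[-0.39,22.27,0.06,-0.003,-0.0001,0.0039,-0.65],[-0.49,27.84,0.07,-0.0038,-0.0001,0.0049,-0.65]]]
```

Emit:
jog_arm([
  [[0,0,0,0,0,0,-0.65],[0,0,0,0,0,0,-0.65],[-0.1,5.5,0,-0.001,0,0.001,-0.65],[-0.2,11,0,-0.0015,0,0.002,-0.65],[-0.3,16.7,0,-0.0023,0,0.003,-0.65],[-0.4,22.3,0.1,-0.003,0,0.004,-0.65],[-0.5,27.8,0.1,-0.0038,0,0.005,-0.65],[-0.5,27.8,0.1,-0.0038,0,0.005,-0.65]],
])

```text
time: 3.8
position: [0.6093, 0.1959, 0.0218]
tool_rot: [0.592, -0.388, -0.396, -0.585]
ft_force: [-1.2, -0.0, -0.8]
grip_width: 0.0718
```

```bash
python3 - <<'E'
from st3 import *
p,R,o=cur(); print(o["q"].round(3),o["ft_force"],fk(o["q"],K)[0]-p)
Q=pose(g,d,j); rows([(*Q,2)],[-.65])
crop("side",200,100,480,340,2.8,"s2.png")
E
```

```text
[ 0.099  1.387  0.535  0.113  2.39  -1.455] [-1.19278575 -0.04751542 -0.8251993 ] [ 1.00946786e-04 -1.41838212e-05  3.03599875e-04]
need rows 0.1 used 2
[[[0.03,-0.17,-0.0,0.0009,0.0002,0.0024,-0.65],[0.06,-0.34,-0.0,0.0018,0.0004,0.0049,-0.65]]]
```

View pics/s2.png

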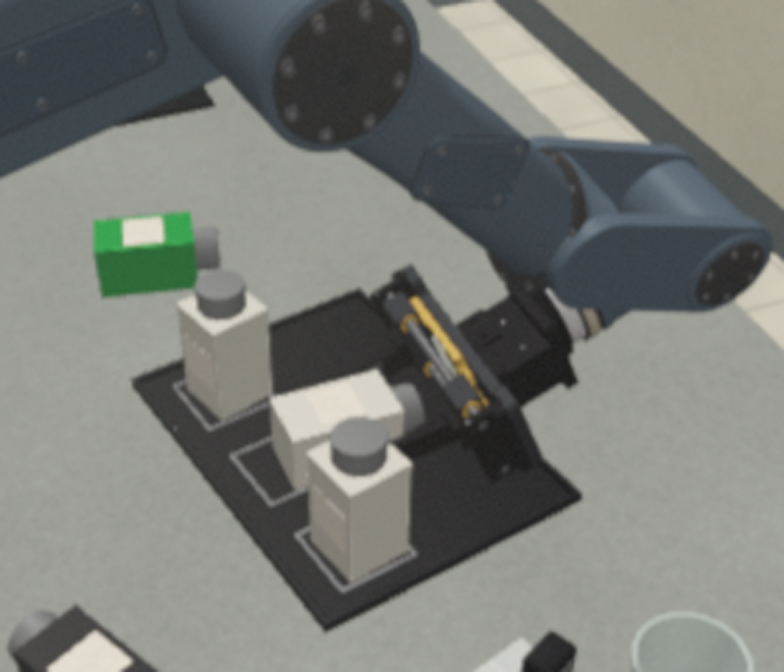

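The gripper is now nearly horizontal around the shoulder end. It clears the stopper, and the bottle hasn't moved. I'll raise it slightly and close.

Emit:
jog_arm([
  [[0,-0.3,0,0.001,0,0.005,-0.65],[0,-0.3,0,0.001,0,0.006,-0.65],[0,-0.3,0,0.001,0,0.006,0.2],[0,-0.3,0,0.001,0,0.006,0.8],[0,-0.3,0,0.001,0,0.006,0.8],[0,-0.3,0,0.001,0,0.006,0.8],[0,-0.3,0,0.001,0,0.006,0.8]],
], squeeze=35)

```text
time: 4.55
position: [0.6109, 0.1962, 0.0302]
tool_rot: [0.593, -0.385, -0.394, -0.587]
ft_force: [0.9, 1.3, 2.2]
grip_width: 0.0516
```

```bash
cat > plan4.py <<'E'
from kin import *
import json,os
if not os.path.exists("grip.json"):
    p,R,o=cur(); json.dump([p.tolist(),R.tolist()],open("grip.json","w"))
pg,Rg=map(np.array,json.load(open("grip.json")))
yb=float(np.arctan2(-Rg[0,2]*np.sign(Rg[1,2]),abs(Rg[1,2])))
def B(foot,th,yaw):
    t=np.radians(th); z=np.array([np.cos(t)*np.cos(yaw),np.cos(t)*np.sin(yaw),np.sin(t)]); y=np.array([-np.sin(yaw),np.cos(yaw),0])
    return np.asarray(foot,float),np.column_stack([np.cross(y,z),y,z])
F0,B0=B([.5503,.1954,.030],0,yb)
rel_p=B0.T@(pg-F0); rel_R=B0.T@Rg; gp=B0.T@(pg-Rg[:,1]*GO-F0)
def toolc(c,th,yaw,s=.078):
    F,M=B([0,0,0],th,yaw); F=np.asarray(c)-M[:,2]*s; return F+M@rel_p, M@rel_R
yt=.1936
WP=[((.6283,.1966,.05),0,yb),((.63,.1966,.10),4,yb),((.625,.1966,.14),15,.03),((.62,.197,.17),30,.07),((.61,.197,.18),45,.11),((.595,.1975,.18),60,.15),((.575,.198,.17),75,yt),((.5536,.1981,.16),90,yt),((.5536,.1981,.12),90,yt),((.5536,.1981,.0835),90,yt)]
E
python3 - <<'E'
from plan4 import *
p,R,o=cur(); print(o["grip_width"],yb,"grasp in bottle",gp,"F",o["ft_force"])
q=o["q"]
for w_ in WP:
    P=toolc(*w_); qn,e=ik(*P,q); print(w_[1],qn.round(2),round(e,4),(np.degrees(qn-q)/180/.7*10).round(1)); q=qn
rows([(*toolc(*w_),k) for w_,k in zip(WP[:4],(2,2,2,2))],[.8]*4)
E
```

```text
0.05158035593013432 0.015869752462271767 grasp in bottle [-0.0075244  -0.00012712  0.07783386] F [0.90154541 1.33036265 2.21836366]
0 [ 0.1   1.35  0.55  0.11  2.4  -1.45] 0.0 [-0.  -0.1  0.1  0.   0.1  0. ]
4 [ 0.1   1.25  0.61  0.11  2.37 -1.45] 0.0 [ 0.  -0.4  0.3 -0.  -0.2 -0. ]
15 [ 0.11  1.09  0.77  0.07  2.18 -1.48] 0.0 [ 0.  -0.7  0.7 -0.2 -0.8 -0.1]
30 [ 0.12  0.92  0.95  0.03  1.91 -1.52] 0.0 [ 0.1 -0.8  0.9 -0.2 -1.2 -0.2]
45 [ 0.13  0.77  1.17  0.01  1.59 -1.55] 0.0 [ 0.1 -0.7  1.  -0.1 -1.5 -0.1]
60 [ 0.14  0.63  1.41 -0.    1.22 -1.58] 0.0 [ 0.  -0.6  1.1 -0.  -1.7 -0.1]
75 [ 0.14  0.54  1.67  0.01  0.8  -1.63] 0.0 [ 0.  -0.4  1.2  0.  -1.9 -0.2]
90 [ 0.14  0.5   1.92  0.06  0.33 -1.68] 0.0 [-0.  -0.2  1.1  0.2 -2.1 -0.2]
90 [ 0.14  0.57  1.94  0.09  0.22 -1.7 ] 0.0 [-0.   0.4  0.1  0.1 -0.5 -0.1]
90 [ 0.14  0.65  1.96  0.15  0.13 -1.77] 0.0 [-0.   0.3  0.1  0.3 -0.4 -0.3]
need rows 0.4 used 2
need rows 0.98 used 2
need rows 1.28 used 2
need rows 1.77 used 2
[[[-0.0,-0.0,0.0,0.0,-0.0,0.01,0.8],[-0.0,-0.0,0.0,0.0,-0.0,0.02,0.8],[0.03,-2.0,0.0,0.0009,-0.0,0.0444,0.8],[0.06,-4.0,0.0,0.0017,-0.0,0.0688,0.8],[0.2,-9.5,0.4,-0.0005,-0.0002,0.0871,0.8],[0.34,-15.0,0.8,-0.0027,-0.0003,0.1055,0.8],[0.82,-22.49,1.92,-0.0044,-0.0003,0.1184,0.8],[1.29,-29.98,3.03,-0.006,-0.0004,0.1313,0.8]]]
```

Emit:
jog_arm([
  [[0,0,0,0,0,0.01,0.8],[0,0,0,0,0,0.02,0.8],[0,-2,0,0.001,0,0.045,0.8],[0.1,-4,0,0.0017,0,0.069,0.8],[0.2,-9.5,0.4,-0.0005,0,0.087,0.8],[0.3,-15,0.8,-0.0027,0,0.105,0.8],[0.8,-22.5,1.9,-0.0044,0,0.118,0.8],[1.3,-30,3,-0.006,0,0.131,0.8]],
])

```text
time: 5.35
position: [0.6056, 0.196, 0.1627]
tool_rot: [0.679, -0.197, -0.244, -0.664]
ft_force: [0.4, -0.1, -0.9]
grip_width: 0.0513
```

```bash
python3 - <<'E'
from plan4 import *
p,R,o=cur(); print(o["q"].round(2),o["grip_width"],o["ft_force"])
crop("side",200,60,480,340,2.1,"s3.png")
rows([(*toolc(*w_),k) for w_,k in zip(WP[4:8],(2,2,2,2))],[.8]*4)
E
```

```text
[ 0.12  0.91  0.96  0.03  1.91 -1.52] 0.05130476415282517 [ 0.43700532 -0.05685547 -0.90067602]
need rows 1.67 used 2
need rows 1.77 used 2
need rows 1.77 used 2
need rows 1.75 used 2
[[[0.62,-7.07,1.06,-0.0032,-0.0008,-0.0007,0.8],[1.25,-14.15,2.13,-0.0063,-0.0017,-0.0014,0.8],[2.22,-21.59,3.23,-0.012,-0.0014,-0.0028,0.8],[3.2,-29.03,4.33,-0.0177,-0.0011,-0.0042,0.8],[4.51,-36.44,5.45,-0.0256,-0.0007,-0.0101,0.8],[5.82,-43.84,6.57,-0.0336,-0.0002,-0.016,0.8],[6.82,-51.28,6.44,-0.0421,0.0003,-0.0213,0.8],[7.82,-58.72,6.28,-0.0506,0.0008,-0.0266,0.8]]]
```

View pics/s3.png

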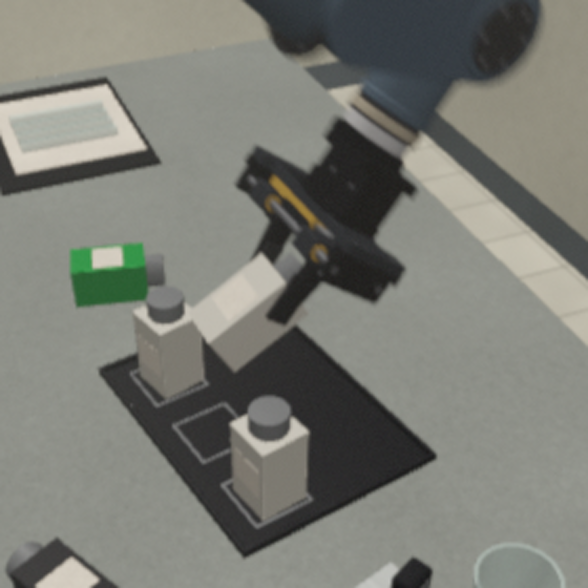

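The bottle is held and has turned with the tool. I'll continue the turn.

Emit:
jog_arm([
  [[0.6,-7,1,-0.003,-0.001,0,0.8],[1.2,-14.1,2.1,-0.006,-0.0015,-0.001,0.8],[2.2,-21.6,3.2,-0.012,-0.0015,-0.003,0.8],[3.2,-29,4.3,-0.018,-0.001,-0.004,0.8],[4.5,-36.4,5.4,-0.026,-0.0005,-0.01,0.8],[5.8,-43.8,6.6,-0.034,0,-0.016,0.8],[6.8,-51.3,6.4,-0.042,0,-0.021,0.8],[7.8,-58.7,6.3,-0.051,0.001,-0.026,0.8]],
])

```text
time: 6.2
position: [0.5534, 0.1983, 0.1441]
tool_rot: [-0.677, -0.204, -0.07, 0.704]
ft_force: [0.2, 0.8, -3.5]
grip_width: 0.052
```

```bash
python3 - <<'E'
from plan4 import *
p,R,o=cur(); print(o["q"].round(2),o["grip_width"],o["ft_force"],o["moment"])
crop("side",200,60,480,340,2.1,"s4.png");crop("top",150,100,400,320,3,"t4.png")
rows([(*toolc(*w_),k) for w_,k in zip(WP[7:9],(2,3))],[.8]*4)
M=R@rel_R.T; print("bottle z by tool",M[:,2],"yaw",np.arctan2(M[1,0],M[0,0]))
E
```

```text
[ 0.14  0.49  1.91  0.06  0.35 -1.67] 0.052047171609031724 [ 0.21508008  0.80329492 -3.49438006] [ 0.00537158  0.34769944 -0.02388355]
need rows 0.22 used 2
need rows 0.8 used 3
[[[0.13,-0.92,-0.02,0.0045,0.0002,0.0016,0.8],[0.25,-1.84,-0.04,0.0089,0.0005,0.0032,0.8],[0.25,-1.84,-0.04,0.0089,0.0005,-0.0102,0.8],[0.25,-1.84,-0.04,0.0089,0.0005,-0.0235,0.8],[0.25,-1.84,-0.04,0.0089,0.0005,-0.0368,0.8]]]
bottle z by tool [0.01199782 0.00172012 0.99992654] yaw 0.19348212604218187
```

View pics/s4.png

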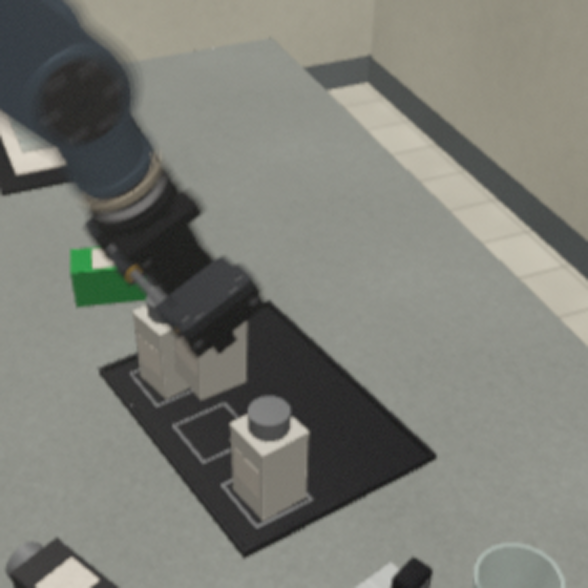

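View pics/t4.png

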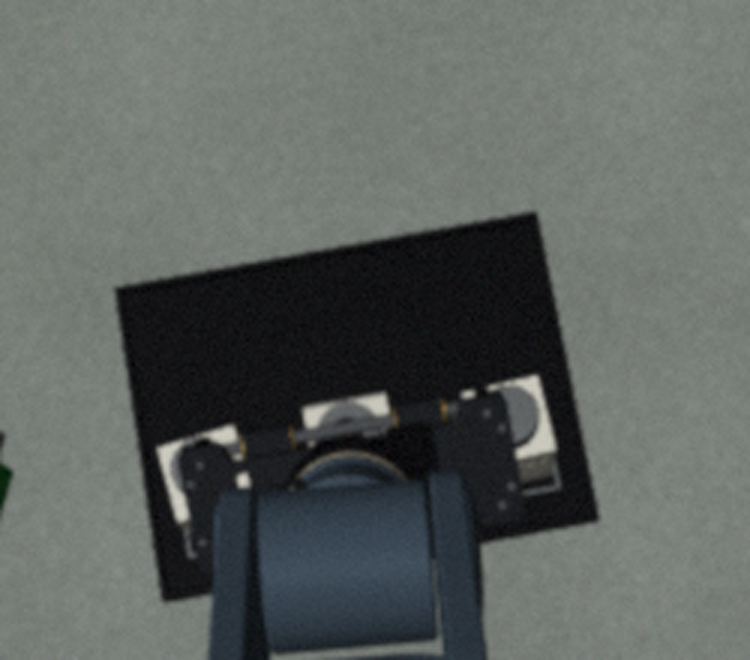

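Emit:
jog_arm([
  [[0.1,-0.9,0,0.0045,0,0.0,0.8],[0.2,-1.8,0,0.009,0.0005,-0.005,0.8],[0.2,-1.8,0,0.009,0.0005,-0.015,0.8],[0.2,-1.8,0,0.009,0.0005,-0.025,0.8],[0.2,-1.8,0,0.009,0.0005,-0.036,0.8],[0.2,-1.8,0,0.009,0.0005,-0.036,0.8],[0.2,-1.8,0,0.009,0.0005,-0.036,0.8]],
])

```text
time: 7.0
position: [0.5533, 0.1979, 0.1027]
tool_rot: [-0.676, -0.208, -0.073, 0.703]
ft_force: [-0.0, 0.6, -1.1]
grip_width: 0.0517
```

```bash
python3 - <<'E'
from plan4 import *
crop("side",220,180,400,340,3.6,"s5.png")
p,R,o=cur(); print(o["q"].round(2),o["grip_width"],o["ft_force"],o["moment"])
M=R@rel_R.T; print("bottle z by tool",M[:,2],"yaw",np.arctan2(M[1,0],M[0,0]),"foot",p-M@rel_p)
rows([(*toolc((.5536,.1981,.09),90,yt),3),(*toolc((.5536,.1981,.083),90,yt),3)],[.8]*4)
E
```

```text
[ 0.14  0.57  1.94  0.09  0.23 -1.7 ] 0.05189718507294002 [-0.27038326  0.37517256 -1.06385226] [-0.04090569  0.35878936  0.00649639]
bottle z by tool [1.12495572e-03 9.99015394e-04 9.99998868e-01] yaw 0.1942901595910906 foot [0.55371644 0.19806977 0.04259383]
need rows 0.61 used 3
need rows 0.14 used 3
[[[0.02,-0.02,-0.01,-0.0001,-0.0,-0.0102,0.8],[0.04,-0.04,-0.03,-0.0001,-0.0,-0.0204,0.8],[0.06,-0.06,-0.04,-0.0002,-0.0,-0.0306,0.8],[0.06,-0.06,-0.04,-0.0002,-0.0,-0.0329,0.8],[0.06,-0.06,-0.04,-0.0002,-0.0,-0.0353,0.8],[0.06,-0.06,-0.04,-0.0002,-0.0,-0.0376,0.8]]]
```

View pics/s5.png

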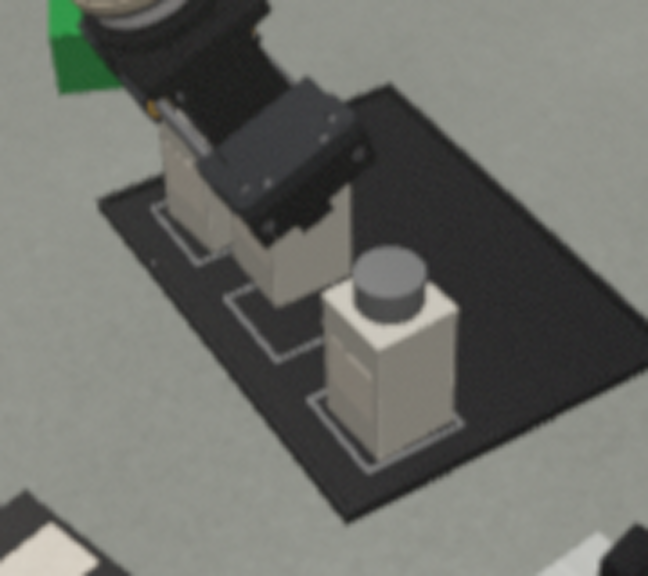

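The bottle is upright above its place. I'll lower it.

Emit:
jog_arm([
  [[0,0,0,0,0,-0.008,0.8],[0,0,0,0,0,-0.016,0.8],[0,0,0,0,0,-0.024,0.8],[0,0,0,0,0,-0.03,0.8],[0,0,0,0,0,-0.033,0.8],[0,0,0,0,0,-0.036,0.8],[0,0,0,0,0,-0.036,0.8]],
])

```text
time: 7.75
position: [0.5534, 0.1979, 0.0667]
tool_rot: [-0.676, -0.208, -0.073, 0.703]
ft_force: [-0.6, 0.2, -1.5]
grip_width: 0.0518
```

```bash
python3 - <<'E'
from plan4 import *
crop("side",220,180,400,340,3.6,"s6.png");crop("top",150,100,400,320,3,"t6.png")
p,R,o=cur(); print(o["q"].round(2),o["grip_width"],o["ft_force"],o["moment"])
M=R@rel_R.T; print("bottle z by tool",M[:,2],"yaw",np.arctan2(M[1,0],M[0,0]),"foot",p-M@rel_p)
E
```

```text
[ 0.14  0.65  1.96  0.14  0.14 -1.76] 0.05179154318219422 [-0.31742068  0.4894472  -1.69520129] [-0.0511055   0.30929142  0.0082558 ]
bottle z by tool [9.00078279e-04 9.76889748e-04 9.99999118e-01] yaw 0.19434420144415174 foot [0.55382939 0.19811817 0.00664741]
```

View pics/s6.png

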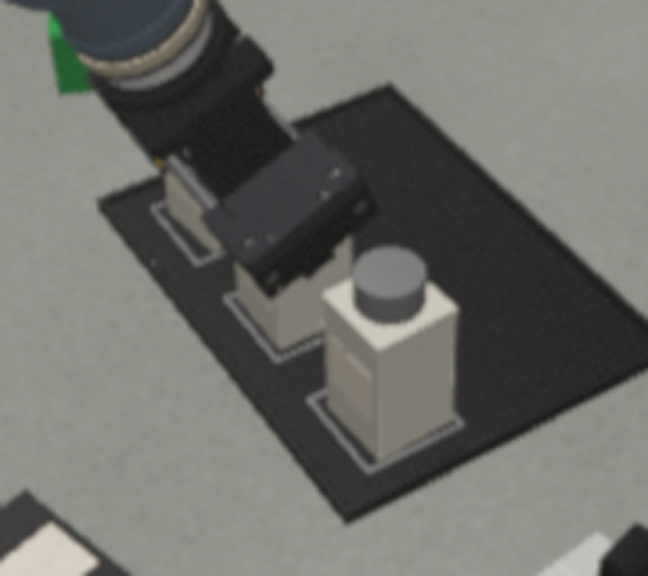

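View pics/t6.png

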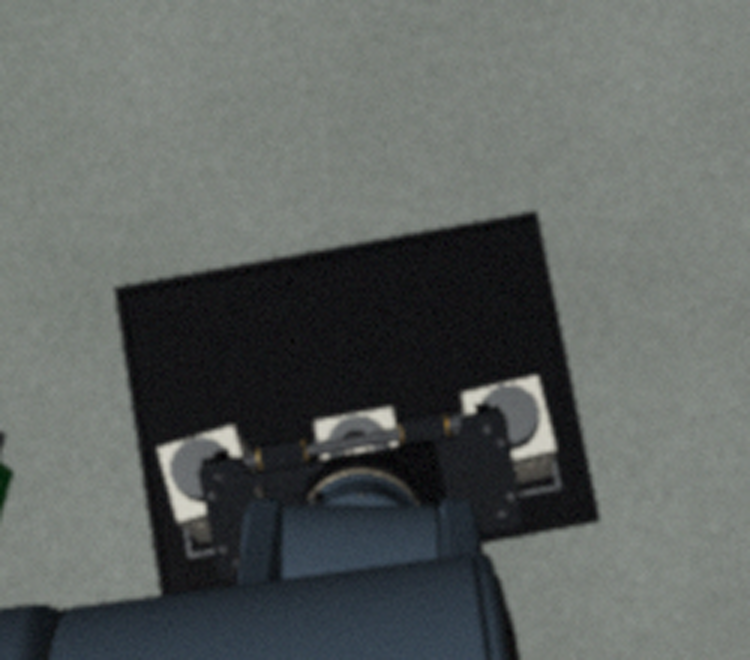

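Emit:
jog_arm([
  [[0,0,0,0,0,-0.001,0.8],[0,0,0,0,0,-0.002,0.8],[0,0,0,0,0,-0.003,0.8],[0,0,0,0,0,-0.003,0.8]],
])

```text
time: 8.25
position: [0.5538, 0.198, 0.0644]
tool_rot: [-0.676, -0.208, -0.074, 0.703]
ft_force: [-0.2, -0.6, -0.8]
grip_width: 0.0515
```

```bash
python3 - <<'E'
from plan4 import *
p,R,o=cur(); print(o["grip_width"],o["ft_force"],o["moment"])
M=R@rel_R.T; print("foot",p-M@rel_p)
E
```

```text
0.05153439029038528 [-0.19439004 -0.600679   -0.7871175 ] [0.00620524 0.33207716 0.03774956]
foot [0.55394923 0.19811176 0.00374873]
```

Emit:
jog_arm([
  [[0,0,0,0,0,-0.001,0.8],[0,0,0,0,0,-0.001,0.8],[0,0,0,0,0,-0.001,0.0],[0,0,0,0,0,-0.001,-0.2],[0,0,0,0,0,-0.001,-0.35],[0,0,0,0,0,-0.001,-0.5],[0,0,0,0,0,-0.001,-0.5]],
])

```text
time: 8.95
position: [0.5541, 0.198, 0.0634]
tool_rot: [-0.676, -0.208, -0.074, 0.703]
ft_force: [0.1, -0.3, -0.0]
grip_width: 0.0635
```

```bash
python3 - <<'E'
from plan4 import *
p,R,o=cur(); print(o["grip_width"],o["ft_force"],R[:,1])
rows([(p-R[:,1]*.08,R,4),(p-R[:,1]*.2,R,4)],[-.5]*2)
crop("side",220,180,400,340,3.6,"s7.png")
E
```

```text
0.06351998323915374 [ 0.065771   -0.31996109 -0.03390585] [ 0.38574989  0.07491556 -0.91955678]
need rows 1.6 used 4
need rows 2.4 used 4
[[[0.0,0.0,0.0,-0.0077,-0.0015,0.0184,-0.5],[0.0,0.0,0.0,-0.0154,-0.003,0.0368,-0.5],[0.0,0.0,0.0,-0.0231,-0.0045,0.0552,-0.5],[0.0,0.0,0.0,-0.0309,-0.006,0.0736,-0.5],[0.0,0.0,0.0,-0.0424,-0.0082,0.1012,-0.5],[0.0,0.0,0.0,-0.054,-0.0105,0.1287,-0.5],[0.0,0.0,0.0,-0.0656,-0.0127,0.1563,-0.5],[0.0,0.0,0.0,-0.0771,-0.015,0.1839,-0.5]]]
```

View pics/s7.png

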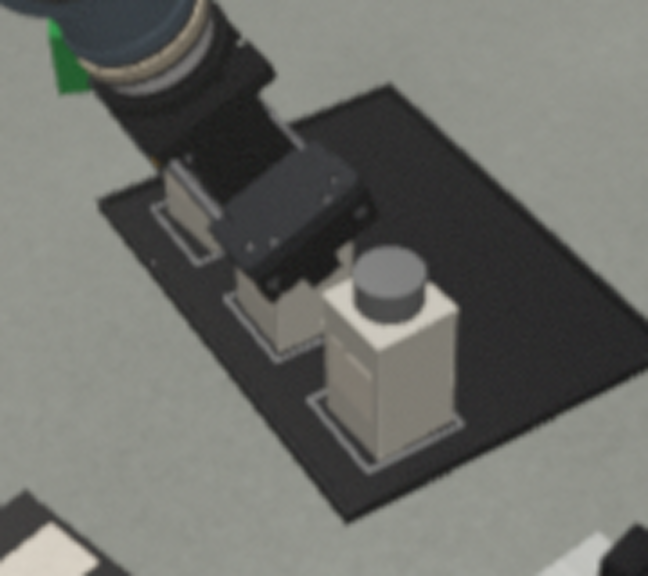

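Released, and the bottle stands in the marked square. I'll retreat straight up, reversing the descent.

Emit:
jog_arm([
  [[0,0,0,0,0,0.012,-0.5],[0,0,0,0,0,0.028,-0.5],[0,0,0,0,0,0.048,-0.5],[0,0,0,0,0,0.07,-0.5],[0,0,0,0,0,0.1,-0.5],[0,0,0,0,0,0.14,-0.5],[0,0,0,0,0,0.18,-0.5],[0,0,0,0,0,0.2,-0.5]],
])

```text
time: 9.8
position: [0.5557, 0.1981, 0.2685]
tool_rot: [-0.676, -0.211, -0.077, 0.702]
ft_force: [-0.3, -0.3, 0.6]
grip_width: 0.065
```

```bash
python3 - <<'E'
from plan4 import *
p,R,o=cur(); print(p,o["q"].round(2),o["ft_force"])
E
```

```text
[0.55566167 0.19813128 0.26854318] [ 0.14  0.29  1.78  0.03  0.66 -1.64] [-0.33097166 -0.25530483  0.60937415]
```

```bash
python3 - <<'E'
from plan4 import *
sp=[(630,35),(713,100),(620,195),(535,140)]; tp=[(240,75),(298,183)]
So=np.array([uncrop((a-400,b),10,(374,322)) for a,b in sp]); To=np.array([uncrop(a,10,(435,215)) for a in tp])
def r(p):
    hx,hy=p[3]*13,p[3]*9
    C=np.array([(hx,hy,191),(hx,-hy,191),(-hx,-hy,191),(-hx,hy,191)]); W=w(p,C)
    return np.concatenate([(proj("side",W)-So).ravel(),(proj("top",W[1:3])-To).ravel()])
s=least_squares(r,[.575,-.154,.46,.9]); print(s.x,s.fun.round(1))
# silhouette fit with dark mask on both images: handle hull (box) + flange
import cv2
im={n:cv2.imread(f"pics/{n}0.png") for n in("top","side")}
boxs={"top":(440,215,470,250),"side":(380,322,410,368)}
th=np.linspace(0,2*np.pi,40)
def mask(n,p,up=4):
    x0,y0,x1,y1=boxs[n]
    m=np.zeros(((y1-y0)*up,(x1-x0)*up),np.uint8)
    C=[(a*13,b*9,z) for a in(1,-1) for b in(1,-1) for z in(131,191)]
    F=[(15*np.cos(t),15*np.sin(t),z) for t in th for z in(125,131)]
    for S in(C,F):
        u=((proj(n,w(p,S))+.5-(x0,y0))*up-.5)
        cv2.fillConvexPoly(m,cv2.convexHull(np.round(u).astype(np.int32)),255)
    return cv2.resize(m,(x1-x0,y1-y0),interpolation=cv2.INTER_AREA)/255.
def cost(p):
    c=0
    for n in boxs:
        x0,y0,x1,y1=boxs[n]; g=im[n][y0:y1,x0:x1].mean(2); o=np.clip((140-g)/(140-45),0,1)
        c+=((mask(n,p)-o)**2).sum()
    return c
from scipy.optimize import minimize
best=[]
for y in np.arange(0,3.14,.2):
    m=minimize(cost,[.575,-.154,y],method="Nelder-Mead",options=dict(initial_simplex=np.array([[.575,-.154,y],[.578,-.154,y],[.575,-.151,y],[.575,-.154,y+.15]]))); best.append((m.fun,m.x))
best.sort(key=lambda t:t[0])
for b in best[:5]: print(b)
E
```

```text
[ 0.57504669 -0.15453696  0.47622316  0.83943171] [-0.4 -0.   0.3 -0.8  0.7 -0.5  0.1 -1.   0.8  1.   1.   0.6]
(np.float64(69.63934259250385), array([ 0.57622444, -0.15305545,  0.66299498]))
(np.float64(69.77459745399437), array([ 0.57623504, -0.1530873 ,  0.66066435]))
(np.float64(69.80166396687403), array([ 0.57620252, -0.15308067,  0.66128655]))
(np.float64(70.25260874519816), array([ 0.5762384 , -0.15310416,  0.65678771]))
(np.float64(70.88053727471109), array([ 0.57641692, -0.15308212,  0.67447782]))
```

```bash
cat > st5.py <<'E'
from kin import *
yp=.48; j=np.array([-np.sin(yp),np.cos(yp),0]); dn=np.array([0,0,-1.])
px,py=.5757,-.1540
E
python3 - <<'E'
from st5 import *
p,R,o=cur(); q=o["q"]
for jj in(j,-j):
  q=o["q"]
  for g in([.56,.1,.30],[px,py,.30],[px,py,.164],[px,py,.31],[.554,.198,.31],[.554,.198,.19]):
    q,e=ik(*pose(g,dn,jj),q); print(q.round(2),e.round(4))
rows([(*pose([.565,.05,.3],dn,j),None),(*pose([px,py,.30],dn,j),None)],[-.2,-.2])
E
```

```text
[-0.02  0.39  1.5  -0.    1.25 -2.07] 0.0
[-0.45  0.43  1.44  0.    1.28 -2.5 ] 0.0
[-0.45  0.59  1.58 -0.    0.98 -2.5 ] 0.0
[-0.45  0.42  1.42  0.    1.3  -2.5 ] 0.0
[ 0.15  0.41  1.44 -0.    1.29 -1.9 ] 0.0
[ 0.15  0.54  1.58 -0.    1.02 -1.9 ] 0.0
[-0.02  0.39  1.5  -0.    1.25  1.07] 0.0
[-0.45  0.43  1.44 -0.    1.28  0.64] 0.0
[-0.45  0.59  1.58 -0.    0.98  0.64] 0.0
[-0.45  0.42  1.42  0.    1.3   0.64] 0.0
[ 0.15  0.41  1.44 -0.    1.29  1.24] 0.0
[ 0.15  0.54  1.58 -0.    1.02  1.24] 0.0
need rows 3.33 used 4
need rows 4.09 used 5
[[[-1.93,5.59,4.04,0.0023,-0.037,0.0032,-0.2],[-3.86,11.17,8.08,0.0047,-0.0741,0.0064,-0.2],[-5.79,16.76,12.12,0.007,-0.1111,0.0096,-0.2],[-7.72,22.35,16.16,0.0093,-0.1481,0.0128,-0.2],[-7.72,22.35,16.16,0.0115,-0.1889,0.0128,-0.2],[-7.72,22.35,16.16,0.0136,-0.2297,0.0128,-0.2],[-7.72,22.35,16.16,0.0158,-0.2705,0.0128,-0.2],[-7.72,22.35,16.16,0.0179,-0.3113,0.0128,-0.2],[-7.72,22.35,16.16,0.02,-0.3521,0.0128,-0.2]]]
```

Emit:
jog_arm([
  [[-2,5.6,4,0.002,-0.037,0.003,-0.2],[-3.9,11.2,8,0.005,-0.074,0.006,-0.2],[-5.8,16.8,12.1,0.007,-0.111,0.01,-0.2],[-7.7,22.35,16.2,0.009,-0.148,0.013,-0.2],[-7.7,22.35,16.2,0.012,-0.195,0.013,-0.2],[-7.7,22.35,16.2,0.015,-0.245,0.013,-0.2],[-7.7,22.35,16.2,0.018,-0.295,0.013,-0.2],[-7.7,22.35,16.2,0.02,-0.335,0.013,-0.2]],
])

```text
time: 10.6
position: [0.5753, -0.1399, 0.2823]
tool_rot: [0.687, 0.168, -0.168, -0.686]
ft_force: [0.6, -0.6, -0.2]
grip_width: 0.052
```

```bash
python3 - <<'E'
from st5 import *
p,R,o=cur(); print(p,R.round(3),o["q"].round(2),o["time"])
crop("top",180,165,360,305,4.2,"t8.png"); crop("side",240,195,410,325,4.5,"s8.png")
rows([(*pose([px,py,.29],dn,j),2)],[-.2])
E
```

```text
[ 0.57529455 -0.13986046  0.28232768] [[ 0.888  0.    -0.461]
 [ 0.461 -0.002  0.888]
 [-0.    -1.    -0.001]] [-0.43  0.42  1.45 -0.    1.27 -2.48] 10.6
need rows 0.31 used 2
[[[0.1,0.03,0.18,-0.0001,-0.0056,-0.0054,-0.2],[0.2,0.06,0.36,-0.0002,-0.0112,-0.0108,-0.2]]]
```

View pics/t8.png

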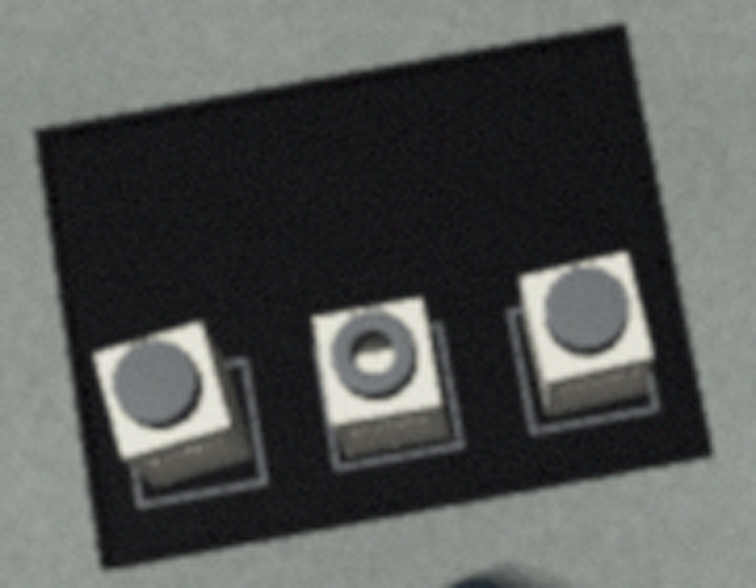

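View pics/s8.png

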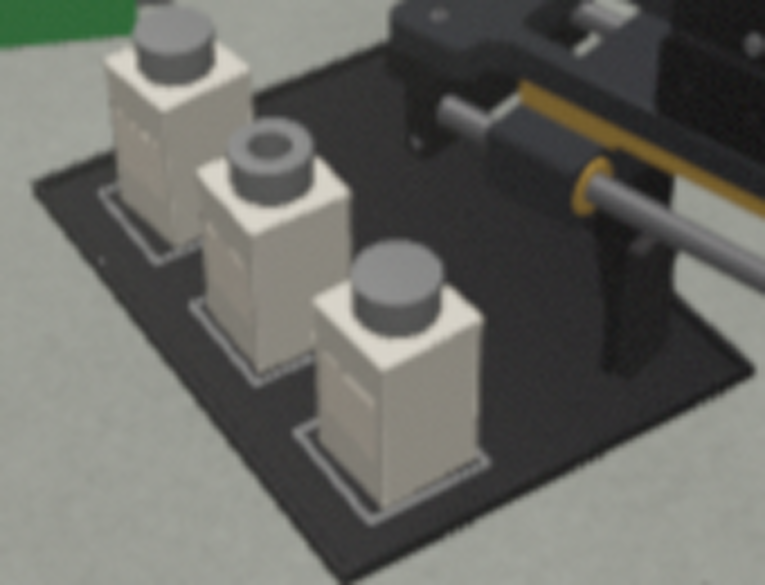

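The bottle stands upright and centred in its square, with the hole showing at about (375,353) in the top crop. The neighbours are where they were. Next I'll fit the mouth position and go to the probe.

Emit:
jog_arm([
  [[0.2,0,0.4,0,-0.007,-0.012,-0.2],[0.2,0,0.4,0,-0.014,-0.02,-0.2],[0.2,0,0.4,0,-0.014,-0.02,-0.2],[0.2,0,0.4,0,-0.014,-0.02,-0.2]],
])

```text
time: 11.1
position: [0.5755, -0.1557, 0.2616]
tool_rot: [-0.686, -0.169, 0.169, 0.687]
ft_force: [-0.2, 0.2, 0.1]
grip_width: 0.0522
```

```bash
python3 - <<'E'
from st5 import *
T=lambda m,uv:("top",m,uncrop(uv,4.2,(180,165)))
S=lambda m,uv:("side",m,uncrop(uv,4.5,(240,195)))
A=[T((26,26,94),(312,317)),T((26,-26,94),(424,297)),T((-26,-26,94),(440,405)),T((-26,26,94),(330,424)),T((0,0,116),(373.5,353)),
S((-26,26,94),(197,170)),S((-26,-26,94),(260,217)),S((26,-26,94),(350,188)),S((-26,-26,4),(262,372)),S((0,0,116),(270.5,147))]
fit(A,[.554,.198,.19],tag="sample")
fit([A[4],A[9]],[.554,.198,.19],tag="mouth only");
for n,uv in(("top",A[4][2]),("side",A[9][2])): print(n,ray(n,uv,.116))
p,R,o=cur(); print(p,o["q"].round(2),R[:,1].round(4))
rows([(*pose([px,py,.166],dn,j),3)],[-.2])
crop("side",340,220,500,420,3,"s9.png",.6); crop("top",400,155,500,325,3.5,"t9.png",.6)
E
```

```text
sample [0.5535 0.1979 0.1957] rms px 0.89
[[0.2, 0.3], [-0.7, 0.3], [0.1, -0.1], [0.2, 0.2], [-0.2, -0.3], [0.1, -0.3], [-1.4, 3.4], [0.5, 0.5], [0.2, -0.2], [0.4, -1.0]]
mouth only [0.5524 0.197  0.19  ] rms px 0.34
[[0.3, 0.2], [0.1, -0.6]]
top [0.55281158 0.19748872 0.116     ]
side [0.55163457 0.19525963 0.116     ]
[ 0.57549733 -0.15573598  0.26162201] [-0.45  0.45  1.46  0.    1.23 -2.5 ] [-2.e-04  8.e-04 -1.e+00]
need rows 2.29 used 3
[[[-0.01,-0.0,-0.03,0.0001,0.0006,-0.0381,-0.2],[-0.03,-0.01,-0.06,0.0001,0.0012,-0.0762,-0.2],[-0.04,-0.01,-0.09,0.0002,0.0017,-0.1143,-0.2]]]
```

View pics/s9.png

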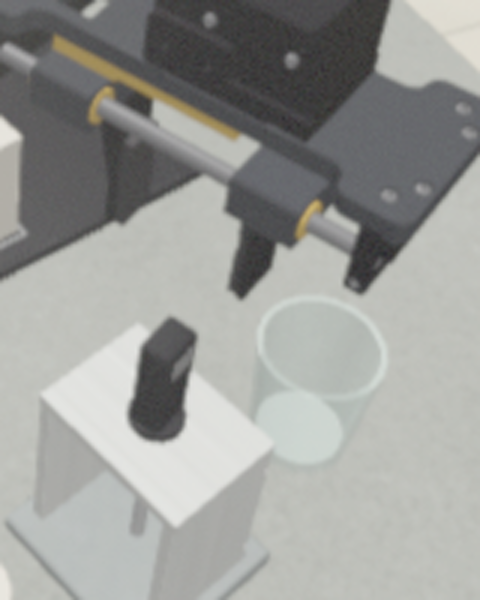

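View pics/t9.png

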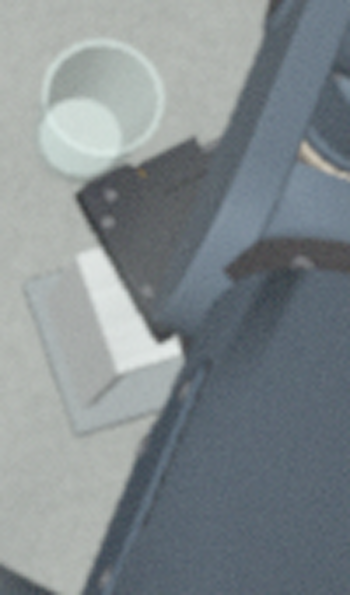

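```bash
python3 - <<'E'
from st5 import *
p,R,o=cur()
for X in(p,p+R[:,2]*.026,p-R[:,2]*.026,[px,py,.191],[px,py,.131]): print(((proj("side",[X])[0]+.5-(340,220))*3-.5).round(1))
E
```

```text
[190.  239.5]
[139.7 209.8]
[242.6 270.5]
[170.2 337.8]
[157.7 411.5]
```

Emit:
jog_arm([
  [[0,0,-0.1,0,0.001,-0.02,-0.2],[0,0,-0.1,0,0.0017,-0.045,-0.2],[0,0,-0.1,0,0.0017,-0.065,-0.2],[0,0,-0.1,0,0.0017,-0.085,-0.2],[0,0,-0.1,0,0.0017,-0.1,-0.2],[0,0,-0.1,0,0.0017,-0.112,-0.2],[0,0,-0.1,0,0.0017,-0.112,-0.2]],
])

```text
time: 11.9
position: [0.5752, -0.1532, 0.149]
tool_rot: [-0.686, -0.168, 0.169, 0.687]
ft_force: [-0.3, 0.5, 0.1]
grip_width: 0.0521
```

```bash
python3 - <<'E'
from st5 import *
p,R,o=cur(); print(p,R[:,1].round(4),o["ft_force"],p-R[:,1]*GO)
crop("side",340,270,480,440,3.5,"s10.png",.6)
E
```

```text
[ 0.57520498 -0.15316919  0.14895324] [-0.0015  0.0013 -1.    ] [-0.32382984  0.49448898  0.11964046] [ 0.5752329  -0.15319424  0.1676532 ]
```

View pics/s10.png

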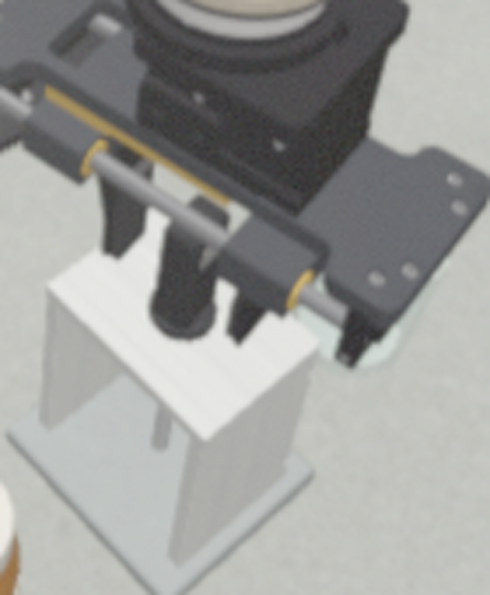

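The fingers straddle the handle, so I'll close on it.

Emit:
jog_arm([
  [[0,0,0,0,0,0,0.2],[0,0,0,0,0,0,0.5],[0,0,0,0,0,0,0.9],[0,0,0,0,0,0,0.9],[0,0,0,0,0,0,0.9],[0,0,0,0,0,0,0.9]],
], squeeze=30)

```text
time: 12.55
position: [0.5759, -0.1537, 0.1502]
tool_rot: [-0.687, -0.169, 0.168, 0.687]
ft_force: [0.0, -0.5, 0.9]
grip_width: 0.018
```

```bash
python3 - <<'E'
from st5 import *
p,R,o=cur(); print(p,R[:,1].round(4),o["ft_force"],o["moment"],o["grip_width"],o["q"].round(3))
crop("side",340,270,480,440,3.5,"s11.png",.6)
E
```

```text
[ 0.57593904 -0.15366985  0.15021432] [ 6.e-04  3.e-04 -1.e+00] [ 0.02942068 -0.48335524  0.9218331 ] [0.04803333 0.09515997 0.01826948] 0.018020590761547217 [-4.480e-01  5.780e-01  1.576e+00  1.000e-03  9.870e-01 -2.500e+00]
```

View pics/s11.png

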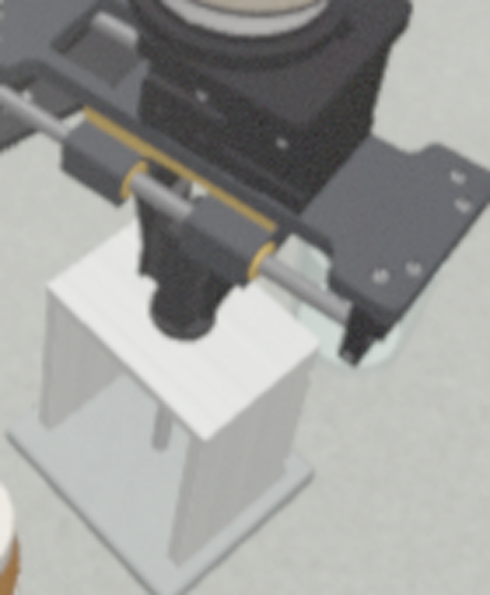

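Emit:
jog_arm([
  [[0,0,0,0,0,0.01,0.9],[0,0,0,0,0,0.025,0.9],[0,0,0,0,0,0.045,0.9],[0,0,0,0,0,0.07,0.9],[0,0,0,0,0,0.095,0.9],[0,0,0,0,0,0.12,0.9],[0,0,0,0,0,0.145,0.9],[0,0,0,0,0,0.16,0.9]],
])

```text
time: 13.4
position: [0.5765, -0.1539, 0.3131]
tool_rot: [0.688, 0.17, -0.167, -0.686]
ft_force: [-0.2, -0.3, -0.9]
grip_width: 0.018
```

```bash
python3 - <<'E'
from st5 import *
p,R,o=cur(); print(p,R[:,1].round(4),o["ft_force"],o["grip_width"],o["q"].round(3))
crop("side",340,200,500,400,3,"s12.png",.6)
d=R[:,1]; mouth=np.array([.553,.1975]); G=pose([0,0,0],dn,R[:,2])[1]
rows([((np.array([.553,.1975,.305])),G,None)],[.9])
E
```

```text
[ 0.57653777 -0.15391394  0.31311478] [ 0.0038 -0.0012 -1.    ] [-0.17302568 -0.34824039 -0.92323175] 0.017975108962881577 [-4.480e-01  3.980e-01  1.394e+00  1.000e-03  1.345e+00 -2.500e+00]
need rows 7.06 used 8
[[[0.02,0.05,-0.0,-0.0031,0.044,-0.0013,0.9],[0.04,0.11,-0.0,-0.0061,0.088,-0.0026,0.9],[0.07,0.16,-0.0,-0.0092,0.132,-0.0038,0.9],[0.09,0.21,-0.0,-0.0123,0.1759,-0.0051,0.9],[0.11,0.27,-0.0,-0.0153,0.2199,-0.0064,0.9],[0.13,0.32,-0.0,-0.0184,0.2639,-0.0077,0.9],[0.15,0.37,-0.0,-0.0215,0.3079,-0.009,0.9],[0.18,0.43,-0.01,-0.0246,0.3519,-0.0102,0.9]]]
```

View pics/s12.png

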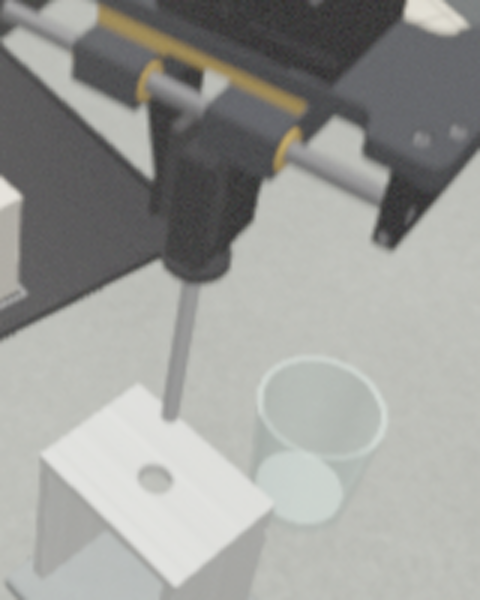

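The probe is out of the stand and hangs straight. I'll carry it over to above the mouth.

Emit:
jog_arm([
  [[0,0,0,-0.003,0.02,0,0.9],[0,0,0,-0.006,0.06,0,0.9],[0,0.1,0,-0.009,0.105,0,0.9],[0,0.2,0,-0.012,0.15,0,0.9],[0.1,0.2,0,-0.015,0.2,0,0.9],[0.1,0.3,0,-0.018,0.245,0,0.9],[0.1,0.4,0,-0.021,0.29,0,0.9],[0.2,0.4,0,-0.024,0.33,0,0.9]],
])

```text
time: 14.25
position: [0.5515, 0.1788, 0.3143]
tool_rot: [-0.686, -0.168, 0.17, 0.687]
ft_force: [0.6, -0.4, -1.2]
grip_width: 0.018
```

Emit:
jog_arm([
  [[0,0,0,0,0.008,0,0.9],[0,0,0,0,0.008,0,0.9],[0,0,0,0,0.008,0,0.9]],
])

```text
time: 14.55
position: [0.5508, 0.1864, 0.3137]
tool_rot: [-0.686, -0.168, 0.17, 0.687]
ft_force: [0.4, -0.3, -0.9]
grip_width: 0.0181
```

```bash
python3 - <<'E'
from st5 import *
p,R,o=cur(); print(p,R[:,1].round(4),o["ft_force"],o["grip_width"],o["q"].round(3))
crop("side",250,150,370,280,4.5,"s13.png",.7); crop("top",200,150,340,260,5,"t13.png",.7)
E
```

```text
[0.55082198 0.18635002 0.31366416] [-3.5e-03 -1.0e-04 -1.0e+00] [ 0.37429573 -0.26400022 -0.92079418] 0.01805822714858629 [ 0.134  0.378  1.426  0.     1.341 -1.92 ]
```

View pics/s13.png

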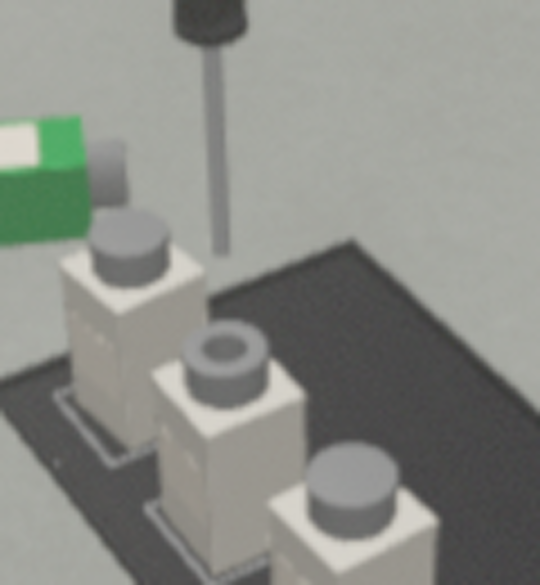

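View pics/t13.png

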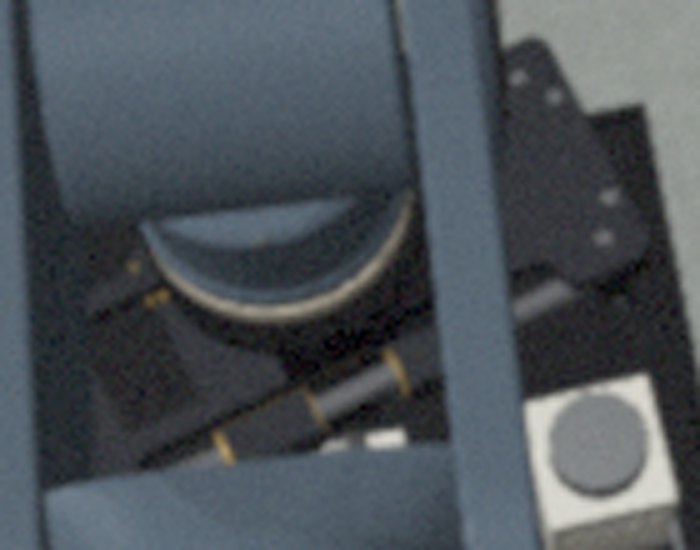

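```bash
python3 - <<'E'
from st5 import *
p,R,o=cur(); d=R[:,1]
tip=p+d*.1352
U=lambda uv:uncrop(uv,4.5,(250,150))
print("tool-pred tip",tip, "pred px",(proj("side",[tip])[0]+.5-(250,150))*4.5-.5)
print("side tip ray",ray("side",U((221.5,254)),tip[2]))
print("side mouth ray",ray("side",U((224.5,349)),.116))
a=np.linspace(0,6.283,60)
for c in((.5535,.198),(.553,.197),(.552,.1955)):
  for r,z in((.02,.116),(.01,.116),(.02,.094)):
    e=(proj("side",np.c_[c[0]+r*np.cos(a),c[1]+r*np.sin(a),np.full(60,z)])+.5-(250,150))*4.5-.5; print(c,r,z,e.min(0).round(0),e.max(0).round(0))
# rod axis predicted at flange
for L in (.0252,.135): print((proj("side",[p+d*L])[0]+.5-(250,150))*4.5-.5)
crop("side",290,215,320,245,20,"hole.png",.7)
E
```

```text
tool-pred tip [0.5511029  0.18547254 0.17880643] pred px [225.59479193 251.07146889]
side tip ray [0.5488092  0.18419671 0.17880643]
side mouth ray [0.5513306  0.19575928 0.116     ]
(0.5535, 0.198) 0.02 0.116 [183. 317.] [272. 374.]
(0.5535, 0.198) 0.01 0.116 [205. 331.] [249. 359.]
(0.5535, 0.198) 0.02 0.094 [186. 353.] [273. 411.]
(0.553, 0.197) 0.02 0.116 [183. 318.] [271. 375.]
(0.553, 0.197) 0.01 0.116 [205. 332.] [249. 361.]
(0.553, 0.197) 0.02 0.094 [186. 355.] [273. 412.]
(0.552, 0.1955) 0.02 0.116 [182. 321.] [270. 378.]
(0.552, 0.1955) 0.01 0.116 [204. 335.] [248. 363.]
(0.552, 0.1955) 0.02 0.094 [185. 357.] [272. 415.]
[214.32052547  26.18072316]
[225.57605328 250.69768421]
```

View pics/hole.png

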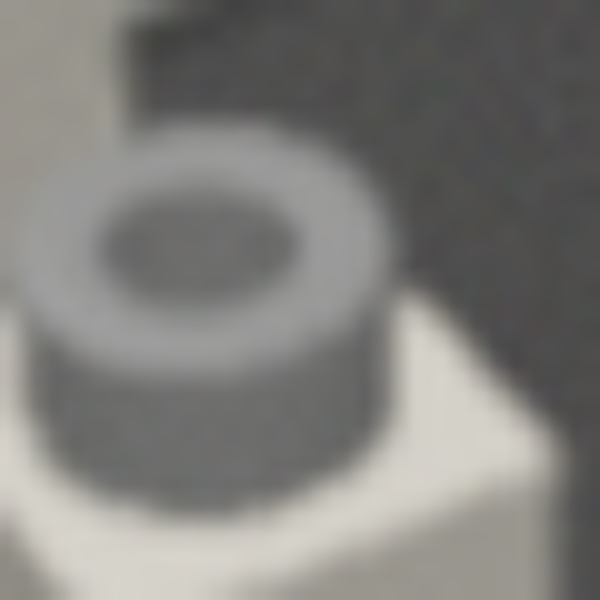

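Emit:
jog_arm([
  [[0,0,0,0.0025,0.012,-0.005,0.9],[0,0,0,0.0025,0.012,-0.015,0.9],[0,0,0,0.0025,0.012,-0.028,0.9],[0,0,0,0.0025,0.012,-0.038,0.9],[0,0,0,0.0025,0.012,-0.04,0.9],[0,0,0,0.0025,0.012,-0.04,0.9]],
])

```text
time: 15.3
position: [0.5537, 0.1971, 0.2731]
tool_rot: [-0.686, -0.167, 0.17, 0.687]
ft_force: [0.5, -0.8, -0.5]
grip_width: 0.0179
```

```bash
python3 - <<'E'
from st5 import *
P=[];Dd=[]
crop("side",280,170,330,250,7.5,"s14.png",.7)
for i in range(3):
  p,R,o=cur(); P.append(p);Dd.append(R[:,1]); camera("side")
p=np.mean(P,0); d=np.mean(Dd,0); print(p,np.std(P,0),d.round(4),o["ft_force"]); tip=p+d*.1352
print("tip",tip,(proj("side",[tip])[0]+.5-(280,170))*7.5-.5)
E
```

```text
[0.5543642  0.19730155 0.27425264] [1.51372049e-04 3.98644623e-05 3.07049592e-04] [-2.1e-03  5.0e-04 -1.0e+00] [-0.59128929 -0.61041268 -1.09538518]
tip [0.5540838  0.19737308 0.13905297] [153.53790714 359.81374304]
```

View pics/s14.png

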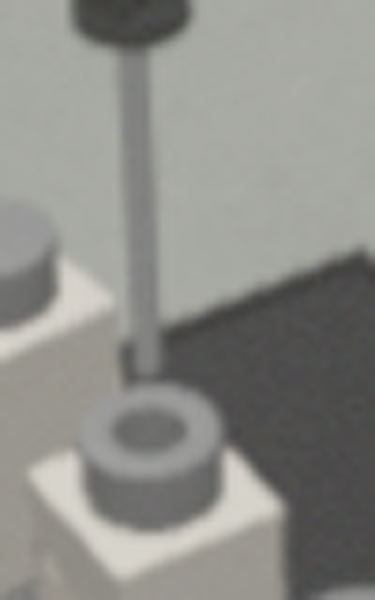

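```bash
python3 - <<'E'
from h import *
U=lambda uv:uncrop(uv,7.5,(280,170))
a=np.linspace(0,6.283,80)
# tip bottom-edge prediction
for c in((.5541,.1974),(.552,.1955),(.5525,.1965)):
  e=(proj("side",np.c_[c[0]+.004*np.cos(a),c[1]+.004*np.sin(a),np.full(80,.139)])+.5-(280,170))*7.5-.5; print(c,"tip x",e[:,0].min(),e[:,0].max(),"ymax",e[:,1].max())
print("mouth side",ray("side",U((150,432)),.116))
E
```

```text
(0.5541, 0.1974) tip x 138.58591753889013 168.55532294476757 ymax 369.36638637698707
(0.552, 0.1955) tip x 133.46421737323422 163.4954709404364 ymax 375.43833593022975
(0.5525, 0.1965) tip x 134.01607080009595 164.0198816290825 ymax 372.78056396689414
mouth side [0.55145635 0.19570848 0.116     ]
```

```bash
python3 - <<'E'
from h import *
crop("side",285,205,315,240,17,"s15.png",.7)
E
```

```text
(no output)
```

View pics/s15.png

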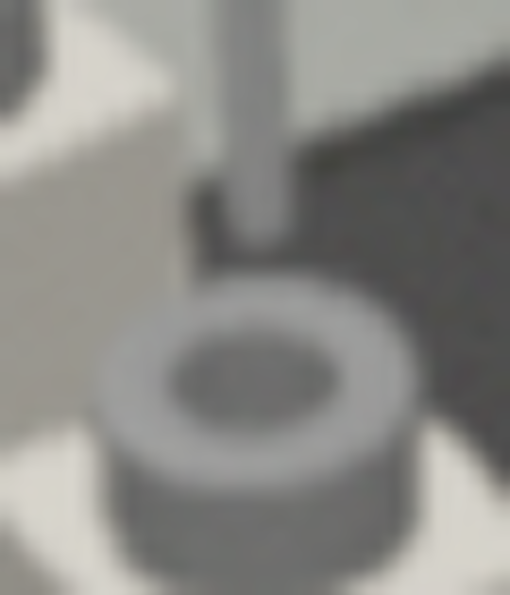

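Tip at about (299.8,218.8) px and hole centre at (299.5,226.9) px, so the rod is over the hole to within 1–2 mm. I'll descend in stages.

Emit:
jog_arm([
  [[0,0,0,-0.0005,0,-0.003,0.9],[0,0,0,-0.001,0,-0.008,0.9],[0,0,0,-0.001,0,-0.014,0.9],[0,0,0,-0.001,0,-0.02,0.9],[0,0,0,-0.001,0,-0.026,0.9],[0,0,0,-0.001,0,-0.03,0.9],[0,0,0,-0.001,0,-0.03,0.9]],
])

```text
time: 16.25
position: [0.553, 0.1973, 0.2438]
tool_rot: [-0.686, -0.167, 0.169, 0.687]
ft_force: [-0.2, -0.9, -0.2]
grip_width: 0.0179
```

```bash
python3 - <<'E'
from h import *
crop("side",280,185,320,240,11,"s16.png",.7)
p,R,o=cur(); print(p,R[:,1].round(4),o["ft_force"],(p+R[:,1]*.1352).round(4))
E
```

```text
[0.55332141 0.1973156  0.24422913] [-2.1e-03  5.0e-04 -1.0e+00] [ 1.39421106 -0.37333384 -0.80320056] [0.553  0.1974 0.109 ]
```

View pics/s16.png

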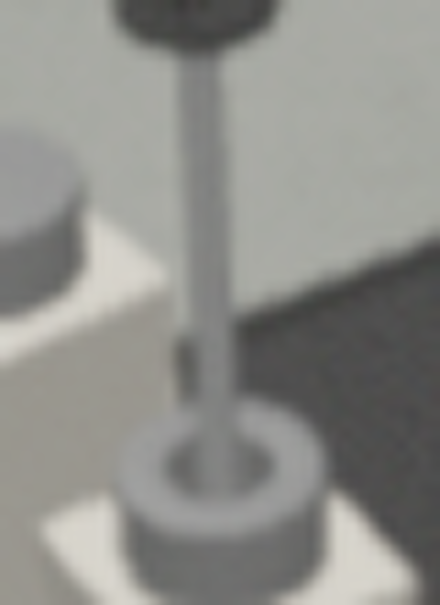

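Emit:
jog_arm([
  [[0,0,0,0,0,-0.006,0.9],[0,0,0,0,0,-0.015,0.9],[0,0,0,0,0,-0.025,0.9],[0,0,0,0,0,-0.036,0.9],[0,0,0,0,0,-0.048,0.9],[0,0,0,0,0,-0.06,0.9],[0,0,0,0,0,-0.069,0.9],[0,0,0,0,0,-0.074,0.9]],
])

```text
time: 17.1
position: [0.5528, 0.1972, 0.1688]
tool_rot: [-0.686, -0.167, 0.169, 0.687]
ft_force: [0.3, -0.5, -1.0]
grip_width: 0.0179
```

Emit:
jog_arm([
  [[0,0,0,0,0,0,0.9],[0,0,0,0,0,0,0.9]],
])

```text
time: 17.3
position: [0.5528, 0.1972, 0.1687]
tool_rot: [-0.686, -0.167, 0.169, 0.687]
ft_force: [0.8, 0.4, 0.4]
grip_width: 0.0182
```

```bash
python3 - <<'E'
from h import *
crop("side",280,185,320,240,11,"s17.png",.7); crop("top",180,165,360,305,4.2,"t17.png")
p,R,o=cur(); print(p,R[:,1].round(4),o["ft_force"],(p+R[:,1]*.1352).round(4),(p+R[:,1]*(p[2]-.116)).round(4))
a=np.linspace(0,6.283,80)
ax=p+R[:,1]*(p[2]-.116)
e=(proj("side",np.c_[ax[0]+.004*np.cos(a),ax[1]+.004*np.sin(a),np.full(80,.116)])+.5-(280,185))*11-.5; print(e.min(0),e.max(0))
E
```

```text
[0.55316591 0.19729604 0.16929948] [-2.9e-03  4.0e-04 -1.0e+00] [-0.72380852 -0.66961709  0.06635963] [0.5528 0.1974 0.0341] [0.553  0.1973 0.116 ]
[203.69572886 447.69260425] [246.91997399 475.56616746]
```

View pics/s17.png

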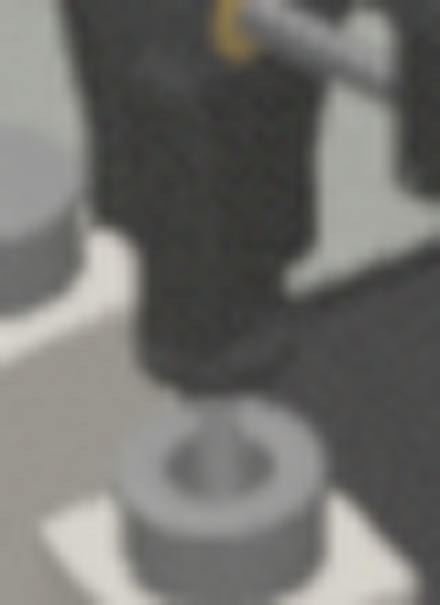

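View pics/t17.png

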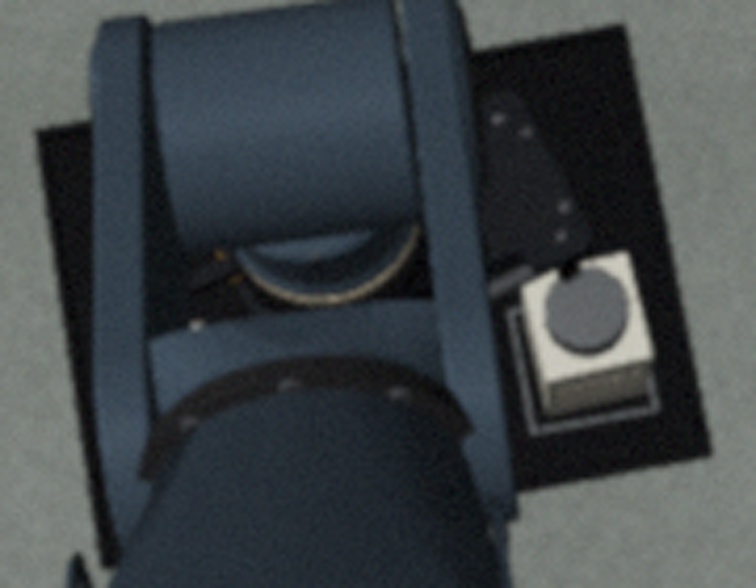

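```bash
python3 - <<'E'
from h import *
cv2.imwrite("pics/final.png",cv2.cvtColor(camera("side"),cv2.COLOR_RGB2BGR))
print(get_obs()["joint_velocities"].round(4),get_obs()["ft_force"])
E
```

```text
[ 0.0016 -0.0019  0.0015  0.0008 -0.001  -0.0003] [ 0.02430399 -0.37699007 -1.12540044]
```

View pics/final.png

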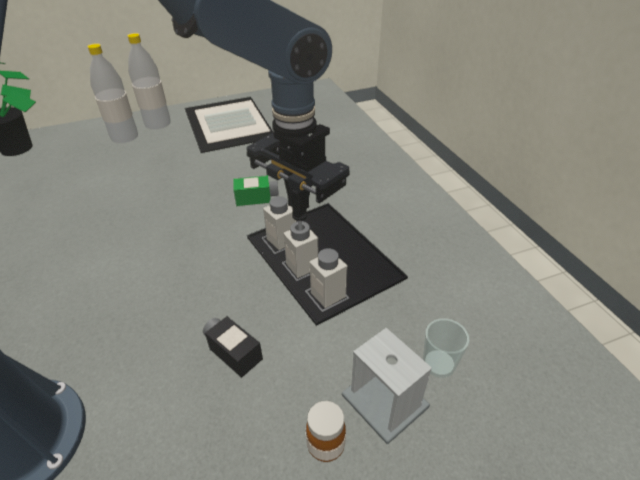

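In the final side view the three bottles stand in their squares, with stoppers at about (279,204), (300,230) and (328,258). The rod is in the middle bottle's stopper. The beaker and jar are where they were at the start, and the arm is still.

```bash
python3 -c "
from rig import *
print(hand_in())"
```

```text
the job is handed in; nothing more can be done
None
```

I stood the fallen bottle upright in its own middle square and released it. I then lifted the probe by its handle from the stand and lowered the rod through the hole in that bottle's stopper. I handed the job in at about 17.5 s with the arm still and holding the probe.

**Depth:** from the arm's pose, the tip is at about z = 0.034 m. That is about 82 mm below the mouth (108 mm to the inner floor) and 26 mm clear of the bottom.

**Upright and centred:** the probe is within about 0.2° of upright. In the side view the rod sits in the hole about 1 mm off centre, with 6 mm of play all round.

**Contact:** wrist force readings stayed within about 1.5 N, with no sign of the probe touching the bottle.

**Other objects:** the two neighbouring bottles, beaker and jar looked unmoved in the final side picture.

**Where checks disagreed or fell short:**
- The cameras and the placing pose put the mouth up to about 2.5 mm apart, so I aimed in between.
- The arm blocked the top camera's view of the hole, so centring front to back rests on the side camera and the arm's pose.
- My first grasp of the bottle could not be turned fully upright because of a wrist joint limit. I let go and gripped it again at a steeper tilt before lifting it.

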